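# Scoop the walnut out of the corner of the nut bin

### The job

Pick up the steel scoop by its grip and scoop the walnut out of the low green bin, driving the mouth of the scoop right up to the left-hand end wall of the bin in the walnut's own corner so that the corner holds the nut while it rides in. Lift the scoop out with the walnut in it and lay it back, level, lengthwise on the middle of the blue mat with the walnut still inside, then let go. Do not touch the walnut with the gripper, leave the cork stopper in the bin, and do not disturb the cheese or the red tin.

Things in the scene. Friction and masses are not known exactly. Their poses are not given: they have to be found in the camera images.
- scoop_grip (a point): Steel scoop, 185 mm long, 90 g, open side up: round grip 16 mm thick, then a round-bellied trough 110 mm long, 52 mm wide, sides 24 mm high. This point is on the grip's axis, 26 mm above the trough's underside, 32 mm behind the trough's rear end, 42 mm from the tail. Own axes: -y from here along the scoop to the mouth, z up, x across.
- scoop_lip (a point): Middle of the mouth edge of the same scoop, on its underside: 142 mm from scoop_grip along -y and 26 mm below it. The edge is 3 mm thick. Same axes as scoop_grip.
- scoop_bowl (a point): Point in the middle of the scoop's trough, 87 mm from scoop_grip along -y and 14 mm below it (12 mm above the underside). Same axes as scoop_grip.
- walnut_center (a point): Centre of a brown walnut, 40 mm long and 34 mm thick, about 20 g, lying loose near one of the two corners at the left-hand end of the bin (it rolls when pushed).
- nut_bin: Low open green plastic bin, fixed to the worktop to the right of the mat. Outside 200 mm along its x, 130 mm along its y, 32 mm high; walls and floor 5 mm thick, so the inside is 190 x 120 mm. Origin under its centre on the worktop; x points toward the mat, to its left-hand end wall (inner face at +95 mm), y across (side walls' inner faces at +-60 mm), z up.
- stopper_center (a point): Centre of a tapered cork stopper, 33 mm across the top, 26 mm high, standing loose near the other left-hand corner of the bin. It stays in the bin.
- scoop_mat: Flat blue mat, fixed, 72 mm along its x, 150 mm along its y, 4 mm thick. Origin under its centre on the worktop. At the start the scoop lies along its y axis, mouth to the left (mat +y), its ends reaching past the mat. A slicer up to 0.45 m tall stands behind it and to the left: come in from the front.
- cheese_wedge: Yellow wedge of cheese, 56 x 81 x 41 mm, on the worktop to the left of the mat. Origin under its centre. Leave it alone.
- paprika_tin: Red tin with a white cap, 54 mm across, 85 mm high, standing to the right of the bin. Origin under its centre. Leave it alone.

How it is judged:
On the way, in this order (a step that is already met when the one before it is completed fails the run):
1. with the scoop's mouth on the bin floor within 30 mm of the left-hand end wall, on the walnut's side of the bin, the walnut is in the trough (x of walnut_center in the frame of scoop_bowl between -0.02 and 0.02 m and y of walnut_center in the frame of scoop_bowl between -0.055 and 0.055 m and z of walnut_center in the frame of scoop_bowl between -0.006 and 0.03 m and x of scoop_lip in the frame of nut_bin above 0.065 m and z of scoop_lip in the frame of nut_bin below 0.03 m and (y of walnut_center in the frame of nut_bin above 0.008 m or y of walnut_center in the frame of nut_bin below -0.008 m)), for 0.1 s.
2. the scoop is lifted clear of the bin with the walnut in it (x of walnut_center in the frame of scoop_bowl between -0.02 and 0.02 m and y of walnut_center in the frame of scoop_bowl between -0.055 and 0.055 m and z of walnut_center in the frame of scoop_bowl between -0.006 and 0.03 m and height (world z) of scoop_lip above 0.06 m and height (world z) of walnut_center above 0.07 m), for 0.2 s.
At the end, for the whole second after the job is handed in: Scoop at rest on the mat, level (11 deg), along the mat either way round (20 deg), middle of its trough within 30 mm of the mat's long centre line and 77 mm of its centre lengthwise; walnut at rest in the trough; stopper still in the bin (x of walnut_center in the frame of scoop_bowl between -0.02 and 0.02 m and y of walnut_center in the frame of scoop_bowl between -0.055 and 0.055 m and z of walnut_center in the frame of scoop_bowl between -0.006 and 0.03 m and x of scoop_bowl in the frame of scoop_mat between -0.03 and 0.03 m and y of scoop_bowl in the frame of scoop_mat between -0.077 and 0.077 m and angle between the y axis of scoop_bowl and the y axis of scoop_mat, either way round below 0.35 rad and angle between scoop_bowl's own z axis and vertical below 0.2 rad and height (world z) of scoop_bowl below 0.024 m and linear speed of scoop below 0.02 m/s and linear speed of walnut below 0.06 m/s and x of stopper_center in the frame of nut_bin between -0.1 and 0.1 m and y of stopper_center in the frame of nut_bin between -0.065 and 0.065 m and height (world z) of stopper_center below 0.04 m); the robot touches nothing.
It fails at once if the gripper touches the walnut (contact force between the fingers and walnut above 0.5 N).
It fails at once if the cheese or the red tin is moved more than 30 mm (distance of any of cheese_wedge, paprika_tin from where it was at the start of the episode above 0.03 m).
It also fails if it takes over 51 s, if anything falls off the work surface, if the arm or the gripper's body presses on something with over 40 N, if the wrist force passes 120 N, or if a joint passes its speed limit or range.

### The arm

A 7-joint arm with a two-finger parallel gripper is mounted at the origin on a cart in front of the work surface, level with it; the furniture and walls round the work are solid. World frame = base frame: x ahead of the robot, y to its left, z up, the work surface at z = 0. Lengths are in m, angles in rad, forces in N, time in s.
With the tool pointing down it reaches from about 0.4 to 0.925 m from the base axis. Payload 5.6 kg.
Tool frame: the origin (TCP) lies on the mounting face of the last link; the fingertips stand 173 mm ahead of it and the grasp point (between the pads) lies manip.hold_point_z ahead of it (manip.hold_point_z is the distance from the TCP to the grasp point, in m); z points along the fingers, y is the direction in which the jaws open and shut (so a half turn about z gives the same grasp; the last joint's range is limited). The gripper opens to 85 mm and grips with 20 to 120 N. Pads are 22 mm wide; open, the fingers measure 114 mm over their backs; the gripper's body (76 mm by 85 mm) begins 54 mm behind the grasp point. The pads swing forward as they close: fully open they stand 13 mm farther back than shut.
Start: joints at [-1.264, 0.468, -0.012, 1.603, 0.006, 1.071, -0.056], TCP at [0.223, 0.611, 0.405] pointing down, gripper open.
Joint ranges: [-2.53, 2.53], [-0.31, 2.02], [-1.57, 1.55], [0.28, 2.44], [-1.29, 4.43], [0.15, 1.84], [-2.92, 2.92]. Speed limits (rad/s): [2.57, 2.57, 3.14, 3.14, 3.14, 3.14, 3.14].

### API

Orientations are given as a rotation vector (axis times angle).
In Python, from bench import manip gives the robot as it stands.
- The arm moves only by the tool arm_command, never from a script. Its argument "moves" is one flat list of numbers, 5 for each row, row after row: the shift along the tool's x, y, z in m, then the turn about the tool's z in degrees, then the finger opening in m, from 0 to 0.0854. In form: [dx, dy, dz, twist, hand, dx, dy, dz, twist, hand, ...]. A call has 1 to 8 rows; each row is the pose to reach, as a shift and turn from the pose commanded when the call began, along the tool's axes at that moment; what a row does not reach only later rows make up. A row lasts 1/8 s, in which the tool goes at most 62.5 mm and 10.7 degrees, less where a joint would pass 70% of its speed; a pose out of reach is approached as far as the arm can. A call with a gripper value outside its range is refused whole. The fingers move at their own pace and stop on an object; the grip force is fixed at half the most. Time passes only in rows, so rows that repeat a pose let the fingers close. It gives the time, the measured TCP pose, the force and the opening at its end, in the units of the state.
- manip.get_obs(): the state, without advancing time (a new reading comes with each control period).
- manip.camera(name): name is "scene" or "top" or "wrist"; returns a dict with "color" (480x640x3 uint8, red, green, blue), "mtx" (3x3 intrinsics, pixels), "rvec" (rotation vector, rad) and "tvec" (3), from world to camera coordinates, as OpenCV has them; the wrist camera has in their place "mount" (4x4, takes a point from camera to tool coordinates, whose origin is the TCP and whose axes are the flange's). Camera axes: x right, y down, z forward; pixel columns grow to the right and rows downward; lengths in m; the calibration is good to about 2 mm. A picture is of the moment at which its call begins: read the wrist's pose just before it. There is no depth.
- manip.sign_off(): hands the job in, once; it reports no verdict.
The state is a dict: "clock": time; "joints": joint angles; "qd": joint speeds; "effort": joint torques, N m; "tcp_pos": TCP position; "orientation": TCP orientation; "ft_force": force on the tool from outside, world axes, zero at the start; "wrist_torque": the same for the moment, N m; "opening": finger opening in m.
Only numpy, scipy, OpenCV 4.12 (cv2) and the standard library are available. Lean on these libraries where they do the work, as an engineer would, in place of code of your own. Each camera call takes 0.05 s, during which the arm holds its last target.

## Working session

There is one attempt and no reset: what is moved stays moved. The work goes in short steps, Python scripts to look and compute and a tool call to move; the robot and the scene stay as the last step left them, time stands still between calls to the robot, and variables do not carry over. Pictures are saved under pics/ and viewed, and the job is handed in when it is done.

Besides the shell and the picture viewer there is one more tool, called as a command line: name --argument value ..., lists and objects as JSON in quotes. arm_command: Moves the arm, as the interface text tells. Its arguments: {"type":"object","properties":{"moves":{"type":"array"}},"required":["moves"]}

```bash
ls; mkdir -p pics
python3 - <<'E'
from bench import manip
import cv2
o=manip.get_obs(); print({k:o[k] for k in('clock','tcp_pos','orientation','opening','ft_force')}, manip.hold_point_z)
for n in('scene','top','wrist'):
    c=manip.camera(n); cv2.imwrite(f'pics/{n}0.png',c['color'][:,:,::-1])
    print(n,c['mtx'].tolist(),c.get('rvec'),c.get('tvec'),c.get('mount'))
E
```

```text
pics
{'clock': 0.0, 'tcp_pos': array([0.22270068, 0.6103935 , 0.40372711]), 'orientation': array([-5.46677499e-01, -3.09348905e+00,  2.77292141e-03]), 'opening': 0.08540266644877482, 'ft_force': array([-0.93928791, -0.57706598,  0.89345639])} 0.1547
scene [[586.052335525681, 0.0, 317.312668151787], [0.0, 586.052335525681, 245.07984070170818], [0.0, 0.0, 1.0]] [ 2.08936378 -0.47373201  0.25015681] [-0.48719611  0.04052422  1.24259443] None
top [[463.9313970846031, 0.0, 316.3419563070105], [0.0, 463.9313970846031, 233.69011512751135], [0.0, 0.0, 1.0]] [ 2.10531206 -2.12528297  0.2078137 ] [-0.16357126  0.47075549  1.03063341] None
wrist [[350.38535677515296, 0.0, 319.16104709738596], [0.0, 350.38535677515296, 243.81295283795603], [0.0, 0.0, 1.0]] None None [[ 1.17718482e-04 -9.51163300e-01 -3.08688132e-01  7.99499132e-02]
 [ 9.99999951e-01  2.19561982e-05  3.13697017e-04  1.22630681e-04]
 [-2.91599472e-04 -3.08688153e-01  9.51163256e-01  3.16612286e-02]
 [ 0.00000000e+00  0.00000000e+00  0.00000000e+00  1.00000000e+00]]
```

View pics/scene0.png

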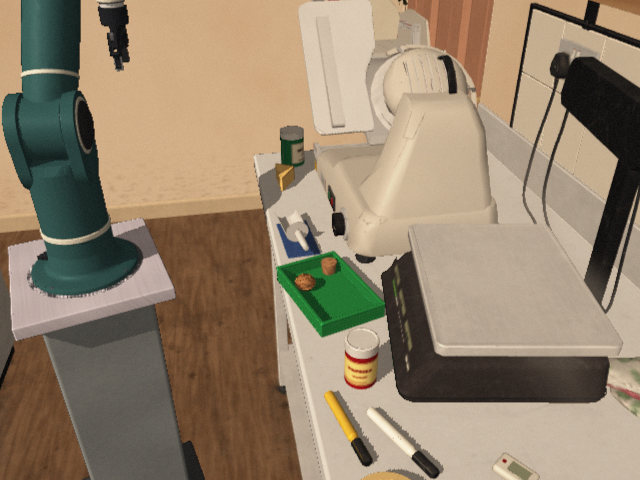

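View pics/top0.png

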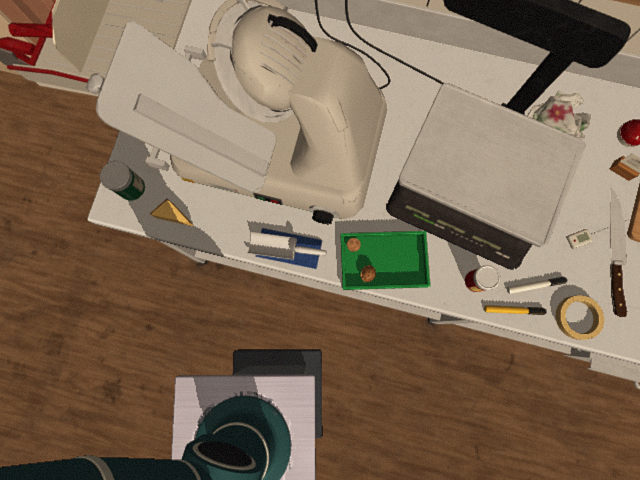

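View pics/wrist0.png

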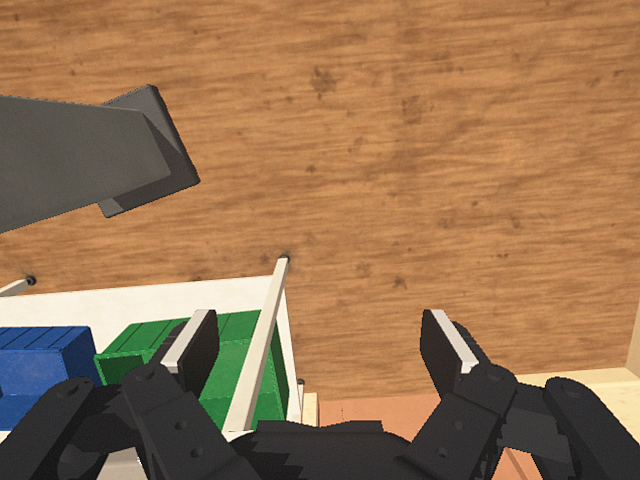

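The top view shows the mat and scoop near (285,246), bin (342..428, 232..290), walnut near the front-left corner at (368,273), stopper at (353,244). Next I measure these.

```bash
cat > h.py <<'E'
import numpy as np, cv2
from scipy.spatial.transform import Rotation as R
def cast(c,px,z,T=None):
    px=np.array(px,float).reshape(-1,2)
    d=np.c_[(px-[c['mtx'][0][2],c['mtx'][1][2]])/[c['mtx'][0][0],c['mtx'][1][1]],np.ones(len(px))]
    if T is None:
        Rw=R.from_rotvec(np.ravel(c['rvec'])).as_matrix(); o=-Rw.T@np.ravel(c['tvec']); d=d@Rw
    else:
        o=T[:3,3]; d=d@T[:3,:3].T
    return o+d*((z-o[2])/d[:,2])[:,None]
def wristT(o,c):
    T=np.eye(4);T[:3,:3]=R.from_rotvec(o['orientation']).as_matrix();T[:3,3]=o['tcp_pos'];return T@np.array(c['mount'])
E
python3 - <<'E'
from bench import manip
from h import *
c=manip.camera('top');im=c['color']
z=cv2.resize(im[205:305,220:440],None,fx=3.6,fy=3.6,interpolation=cv2.INTER_CUBIC)
cv2.imwrite('pics/topz.png',z[:,:,::-1])
s=manip.camera('scene');cv2.imwrite('pics/scz.png',cv2.resize(s['color'][200:340,260:400],None,fx=4,fy=4,interpolation=cv2.INTER_CUBIC)[:,:,::-1])
hsv=cv2.cvtColor(im,cv2.COLOR_RGB2HSV)
g=cv2.inRange(hsv,(50,120,40),(75,255,255));b=cv2.inRange(hsv,(105,120,30),(125,255,255))
for n,m,h in(('bin',g,0.032),('mat',b,.004)):
    k,_=cv2.findContours(m,cv2.RETR_EXTERNAL,cv2.CHAIN_APPROX_NONE);k=max((q for q in k if q[:,0,0].min()>200),key=cv2.contourArea)
    r=cv2.minAreaRect(k);bp=cv2.boxPoints(r);print(n,bp.tolist());print(cast(c,bp,h).round(3).tolist())
for n,p,h in(('walnut',(368,273),.022),('cork',(353,244),.031),('tin',(484,277),.085),('cheese',(172,212),.04),('sl',(322,216),.06)):
    print(n,cast(c,p,h).round(3))
E
```

```text
bin [[340.26531982421875, 233.0608673095703], [427.17584228515625, 230.01136779785156], [429.15185546875, 286.3280029296875], [342.2413330078125, 289.37750244140625]]
[[0.473, -0.224, 0.032], [0.478, -0.429, 0.032], [0.346, -0.426, 0.032], [0.341, -0.226, 0.032]]
mat [[260.2307434082031, 237.8461456298828], [262.1153869628906, 228.42308044433594], [320.7692565917969, 240.1538543701172], [318.8846130371094, 249.57691955566406]]
[[0.469, -0.032, 0.004], [0.492, -0.037, 0.004], [0.462, -0.178, 0.004], [0.439, -0.174, 0.004]]
walnut [[ 0.379 -0.288  0.022]]
cork [[ 0.447 -0.254  0.031]]
tin [[ 0.361 -0.535  0.085]]
cheese [[0.526 0.172 0.04 ]]
sl [[ 0.508 -0.181  0.06 ]]
```

View pics/topz.png

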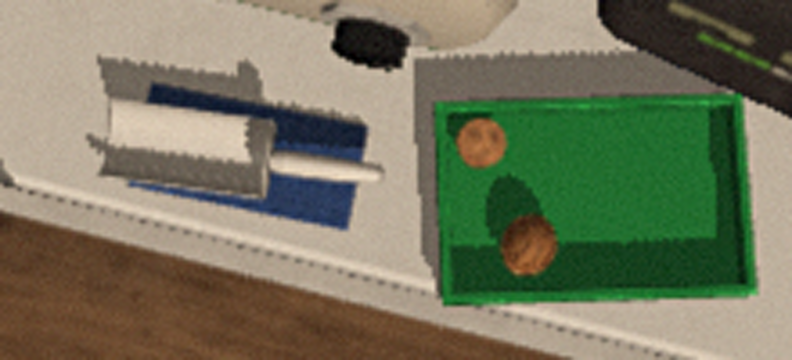

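View pics/scz.png

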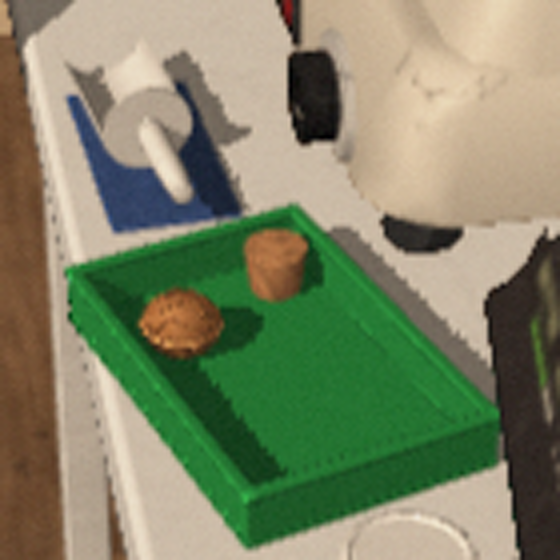

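```bash
cat >> h.py <<'E'
def plan(o,tgt,ang=None):
    """tgt world TCP xyz; ang: desired world heading of tool x, deg -> tool-frame shift, twist"""
    M=R.from_rotvec(o['orientation']).as_matrix()
    cur=np.degrees(np.arctan2(M[1,0],M[0,0]))
    tw=0 if ang is None else -((ang-cur+180)%360-180)
    return (M.T@(np.array(tgt)-o['tcp_pos'])).round(4).tolist(), round(float(tw),2), 'cur heading %.2f'%cur
E
python3 - <<'E'
from bench import manip
from h import *
c=manip.camera('top')
for h in(0.25,0.4):
    print(h,cast(c,[(150,165),(100,100),(270,190),(345,215)],h).round(3).tolist())
print(cast(c,[(90,220),(200,250),(340,290),(600,360)],0).round(3).tolist())
o=manip.get_obs()
for t in((.40,.2,.404),(.42,.0,.404),(.40,-.18,.404)): print(plan(o,t,78))
E
```

```text
0.25 [[0.567, 0.152, 0.25], [0.704, 0.261, 0.25], [0.514, -0.081, 0.25], [0.464, -0.223, 0.25]]
0.4 [[0.512, 0.096, 0.4], [0.626, 0.185, 0.4], [0.469, -0.096, 0.4], [0.427, -0.214, 0.4]]
[[0.518, 0.385, 0.0], [0.441, 0.113, 0.0], [0.342, -0.223, 0.0], [0.177, -0.816, 0.0]]
([-0.3072, -0.3249, 0.0006], 81.95, 'cur heading 159.95')
([-0.3946, -0.506, 0.0007], 81.95, 'cur heading 159.95')
([-0.4375, -0.6819, 0.0008], 81.95, 'cur heading 159.95')
```

arm_command --moves '[-0.04, -0.04, 0, 8, 0.0854, -0.08, -0.08, 0, 16, 0.0854, -0.12, -0.12, 0, 24, 0.0854, -0.16, -0.16, 0, 32, 0.0854, -0.2, -0.2, 0, 41, 0.0854, -0.24, -0.245, 0, 50, 0.0854, -0.275, -0.285, 0, 60, 0.0854, -0.307, -0.325, 0, 70, 0.0854]'

```text
clock: 1.3
tcp_pos: [0.4003, 0.1982, 0.405]
orientation: [2.229, 2.214, 0.002]
ft_force: [0.0, 1.5, -0.5]
opening: 0.0854
```

Run:
```python
from bench import manip
from h import *
o=manip.get_obs();print(o['tcp_pos'],o['joints'].round(2))
for t in((.42,.1,.404),(.42,.0,.404),(.40,-.18,.404)): print(plan(o,t,78))
```

```text
[0.40028816 0.19821326 0.40504215] [-0.88  0.11  0.38  2.1  -0.05  0.94 -0.48]
([-0.0981, 0.0204, 0.001], 11.6, 'cur heading 89.60')
([-0.1981, 0.0211, 0.0009], 11.6, 'cur heading 89.60')
([-0.3782, 0.0024, 0.0008], 11.6, 'cur heading 89.60')
```

arm_command --moves '[-0.055, 0.01, 0, 5, 0.0854, -0.11, 0.018, 0, 10, 0.0854, -0.165, 0.02, 0, 11.6, 0.0854, -0.22, 0.018, 0, 11.6, 0.0854, -0.275, 0.012, 0, 11.6, 0.0854, -0.33, 0.006, 0, 11.6, 0.0854, -0.378, 0.002, 0, 11.6, 0.0854, -0.378, 0.002, 0, 11.6, 0.0854]'

```text
clock: 2.3
tcp_pos: [0.4007, -0.1811, 0.4051]
orientation: [2.441, 1.975, -0.0]
ft_force: [-0.2, 0.8, -0.1]
opening: 0.0853
```

Run:
```python
from bench import manip
from h import *
o=manip.get_obs();print(o['tcp_pos'],o['joints'].round(2),o['qd'].round(3))
c=manip.camera('wrist');cv2.imwrite('pics/w1.png',c['color'][:,:,::-1])
np.save('w1T.npy',wristT(o,c));print(wristT(o,c))
```

```text
[ 0.40066806 -0.18109174  0.40510825] [-0.37  0.1   0.78  2.13 -0.09  0.94  0.25] [-0.046 -0.007 -0.071  0.02  -0.011  0.008 -0.043]
[[ 9.78009545e-01 -1.98567504e-01 -6.37830344e-02  4.16614215e-01]
 [-2.08558390e-01 -9.29892430e-01 -3.02990868e-01 -1.03271878e-01]
 [ 8.52779590e-04  3.09630448e-01 -9.50856592e-01  3.73368744e-01]
 [ 0.00000000e+00  0.00000000e+00  0.00000000e+00  1.00000000e+00]]
```

View pics/w1.png

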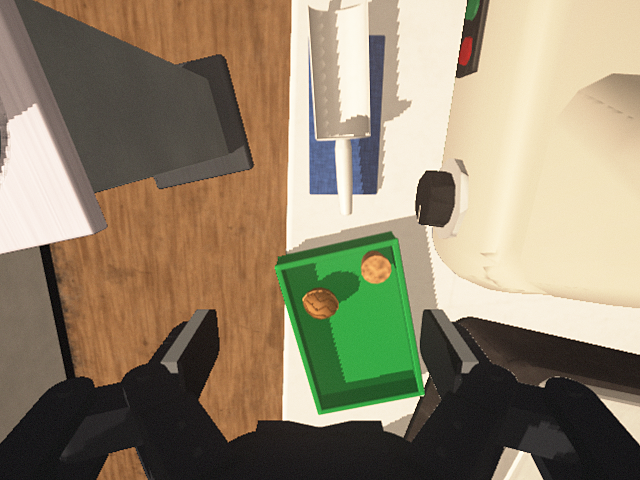

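The wrist view shows the tail at (347,214), the trough's rear end at (342,138), walnut at (320,303), stopper at (376,267) and bin rim corners near (276,266), (398,233), (425,396), (319,413). Next are precise measurements.

Run:
```python
import cv2
im=cv2.imread('pics/w1.png')
cv2.imwrite('pics/w1a.png',cv2.resize(im[0:225,290:480],None,fx=2.6,fy=2.6,interpolation=cv2.INTER_CUBIC))
cv2.imwrite('pics/w1b.png',cv2.resize(im[225:420,265:435],None,fx=3,fy=3,interpolation=cv2.INTER_CUBIC))
```

```text
(no output)
```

View pics/w1a.png

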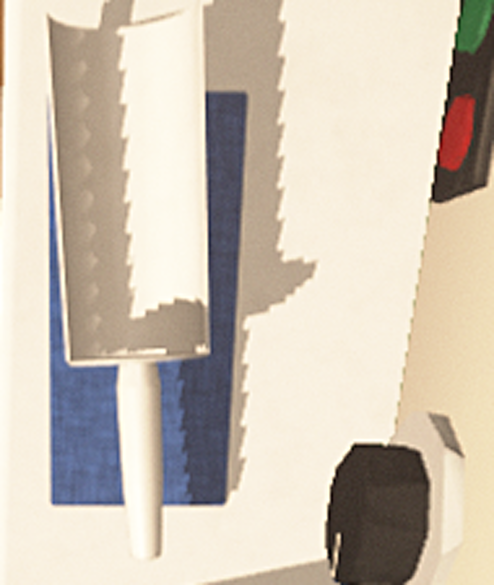

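View pics/w1b.png

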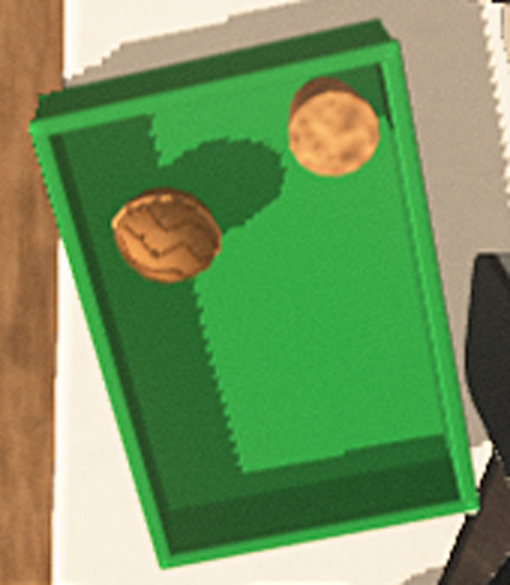

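```bash
cat > m1.py <<'E'
from bench import manip
from h import *
T=np.load('w1T.npy');c={'mtx':np.array([[350.385,0,319.161],[0,350.385,243.813],[0,0,1]])}
P=lambda p,z:cast(c,p,z,T)
b=P([(276,267.3),(397.3,239.3),(423.3,394),(320,413.7)],.032)
print('bin',b.round(4).tolist(),[np.linalg.norm(b[i]-b[(i+1)%4]).round(4) for i in range(4)])
C=b.mean(0); ux=(b[0]+b[1]-b[2]-b[3])[:2];ux/=np.linalg.norm(ux);uy=np.array([-ux[1],ux[0]])
uy2=(b[1]+b[2]-b[0]-b[3])[:2];print('bin C',C.round(4),'x heading',np.degrees(np.arctan2(ux[1],ux[0])),'yheading via sides',np.degrees(np.arctan2(uy2[1],uy2[0])))
f=lambda w:((w[0,:2]-C[:2])@ux*1e3, (w[0,:2]-C[:2])@uy*1e3)
w=P((320.3,303.3),.022);k=P((376,267.5),.031);print('walnut',w.round(4),f(w),'cork',k.round(4),f(k))
t=P((345.8,214.6),.030);r=P((342.7,137.7),.028);m=P([(309.2,5.8),(369,2)],.028)
print('tail',t.round(4),'rear',r.round(4),'mouth',m.round(4).tolist(),np.linalg.norm(m[0]-m[1]))
mc=m.mean(0);d=(mc-t[0])[:2];print('len',np.linalg.norm(d),np.linalg.norm((r-t)[0,:2]),'heading',np.degrees(np.arctan2(d[1],d[0])),np.degrees(np.arctan2(*((r-t)[0,1::-1]))))
mt=P([(310,193.5),(376.5,193.5),(384.6,35.8)],.004);print('mat',mt.round(4).tolist(),np.linalg.norm(mt[0]-mt[1]),np.linalg.norm(mt[2]-mt[1]))
dm=(mt[2]-mt[1])[:2];print('mat heading',np.degrees(np.arctan2(dm[1],dm[0])), 'centre',(mt[0]+mt[2])[:2]/2)
for z in(.03,.06,.1):print('knob',z,P([(415,200),(417,222)],z).round(3).tolist())
E
python3 m1.py
```

```text
bin [[0.3441, -0.2279, 0.032], [0.4727, -0.224, 0.032], [0.4758, -0.422, 0.032], [0.3494, -0.4249, 0.032]] [np.float64(0.1287), np.float64(0.198), np.float64(0.1264), np.float64(0.197)]
bin C [ 0.4105 -0.3247  0.032 ] x heading 91.21017234824383 yheading via sides 1.5387520831686423
walnut [[ 0.3797 -0.2838  0.022 ]] (np.float64(41.51304541101061), np.float64(29.905012766235842)) cork [[ 0.4466 -0.2504  0.031 ]] (np.float64(73.45382598763202), np.float64(-37.66653017122098))
tail [[ 0.4262 -0.1881  0.03  ]] rear [[ 0.4371 -0.115   0.028 ]] mouth [[0.4295, -0.0038, 0.028], [0.4796, -0.0116, 0.028]] 0.05072044927363825
len 0.18266472693487212 0.07396533897549745 heading 81.05714578337852 81.46342363159076
mat [[0.394, -0.1641, 0.004], [0.4629, -0.1788, 0.004], [0.4937, -0.0349, 0.004]] 0.07044107432991277 0.14722246419243815
mat heading 77.93614491438453 centre [ 0.44386619 -0.09950135]
knob 0.03 [[0.496, -0.188, 0.03], [0.495, -0.211, 0.03]]
knob 0.06 [[0.489, -0.18, 0.06], [0.488, -0.201, 0.06]]
knob 0.1 [[0.48, -0.171, 0.1], [0.479, -0.189, 0.1]]
```

Run:
```python
from bench import manip
from h import *
o=manip.get_obs();print(o['tcp_pos'])
for t in((.425,-.1534,.25),(.4316,-.1534,.192)): print(plan(o,t,81.2))
```

```text
[ 0.40110617 -0.17905037  0.4048004 ]
([0.03, 0.0181, 0.1548], -3.05, 'cur heading 78.15')
([0.0314, 0.0245, 0.2128], -3.05, 'cur heading 78.15')
```

arm_command --moves '[0.01, 0.006, 0.045, -3, 0.045, 0.02, 0.012, 0.09, -3, 0.045, 0.03, 0.018, 0.13, -3, 0.045, 0.03, 0.018, 0.155, -3, 0.045, 0.03, 0.018, 0.155, -3, 0.045]'

```text
clock: 2.98
tcp_pos: [0.4248, -0.1506, 0.2482]
orientation: [-2.378, -2.048, 0.004]
ft_force: [0.1, 0.2, -0.5]
opening: 0.0452
```

Run:
```python
from bench import manip
from h import *
o=manip.get_obs();print(o['tcp_pos'],o['opening'])
c=manip.camera('wrist');cv2.imwrite('pics/w2.png',c['color'][:,:,::-1])
T=wristT(o,c);np.save('w2T.npy',T)
print(plan(o,(.4316,-.1534,.192),81.2))
```

```text
[ 0.42476139 -0.15062826  0.24824136] 0.04517713933190417
([-0.0018, 0.0074, 0.0562], 0.28, 'cur heading 81.48')
```

View pics/w2.png

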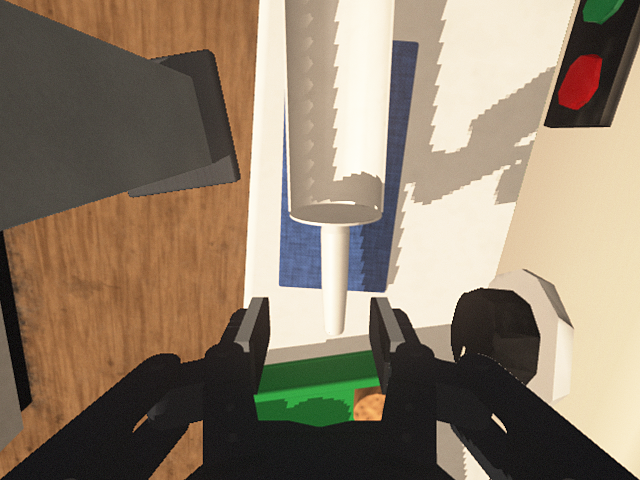

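The tail is at pixel (334,333) and the trough rear at (337,215). I'll re-measure them before closing.

Run:
```python
from bench import manip
from h import *
T=np.load('w2T.npy');c={'mtx':np.array([[350.385,0,319.161],[0,350.385,243.813],[0,0,1]])}
a=cast(c,[(334,334),(337,224)],.030,T);print(a.round(4));d=(a[1]-a[0])[:2];L=np.linalg.norm(d);h=np.degrees(np.arctan2(d[1],d[0]));print(L,h)
g=a[0,:2]+d/L*.035;print(g);o=manip.get_obs();print(plan(o,(*g,.192),h))
```

```text
[[ 0.4263 -0.1901  0.03  ]
 [ 0.4373 -0.1217  0.03  ]]
0.06934742819125633 80.86763299877725
[ 0.43187601 -0.15557139]
([-0.0033, 0.0073, 0.0574], 0.57, 'cur heading 81.43')
```

arm_command --moves '[-0.003, 0.007, 0.02, 0.5, 0.045, -0.003, 0.007, 0.045, 0.5, 0.045, -0.003, 0.007, 0.057, 0.5, 0.045, -0.003, 0.007, 0.057, 0.5, 0.005, -0.003, 0.007, 0.057, 0.5, 0.005, -0.003, 0.007, 0.057, 0.5, 0.005, -0.003, 0.007, 0.057, 0.5, 0.005]'

```text
clock: 3.9
tcp_pos: [0.432, -0.1564, 0.1933]
orientation: [2.391, 2.036, 0.001]
ft_force: [-0.3, -1.3, 3.5]
opening: 0.0138
```

Run:
```python
from bench import manip
from h import *
o=manip.get_obs();print(o['tcp_pos'],o['opening'],o['ft_force'])
```

```text
[ 0.43195024 -0.15635355  0.19329627] 0.013797689786818145 [-0.30969202 -1.33150322  3.49391378]
```

arm_command --moves '[0, 0, -0.02, 0, 0.005, 0, 0, -0.05, 0, 0.005, 0, 0, -0.06, 0, 0.005, 0, 0, -0.06, 0, 0.005]'

```text
clock: 4.4
tcp_pos: [0.4318, -0.1559, 0.2529]
orientation: [2.39, 2.037, 0.002]
ft_force: [0.3, 0.7, -1.1]
opening: 0.0137
```

Run:
```python
from bench import manip
from h import *
o=manip.get_obs();print(o['tcp_pos'],o['opening'],o['ft_force'],o['wrist_torque'])
c=manip.camera('wrist');cv2.imwrite('pics/w3.png',c['color'][:,:,::-1])
c=manip.camera('scene');cv2.imwrite('pics/s3.png',cv2.resize(c['color'][120:330,180:400],None,fx=3.5,fy=2.8)[:,:,::-1])
```

```text
[ 0.43183069 -0.15594844  0.2529436 ] 0.013691263363358503 [ 0.2680373   0.73708013 -1.14475044] [-0.04729074  0.04822901 -0.0155375 ]
```

View pics/w3.png

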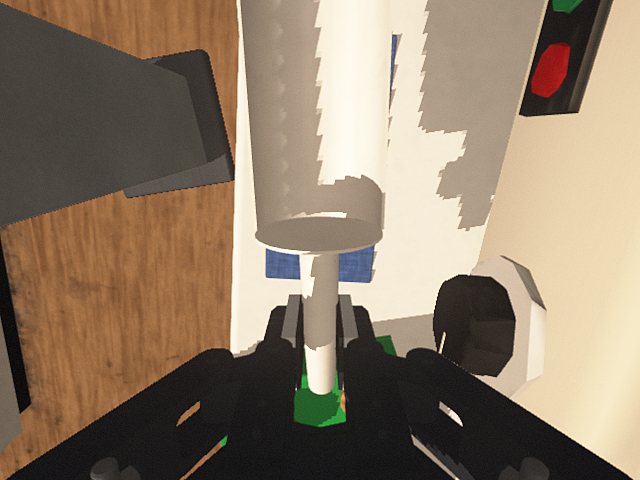

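View pics/s3.png

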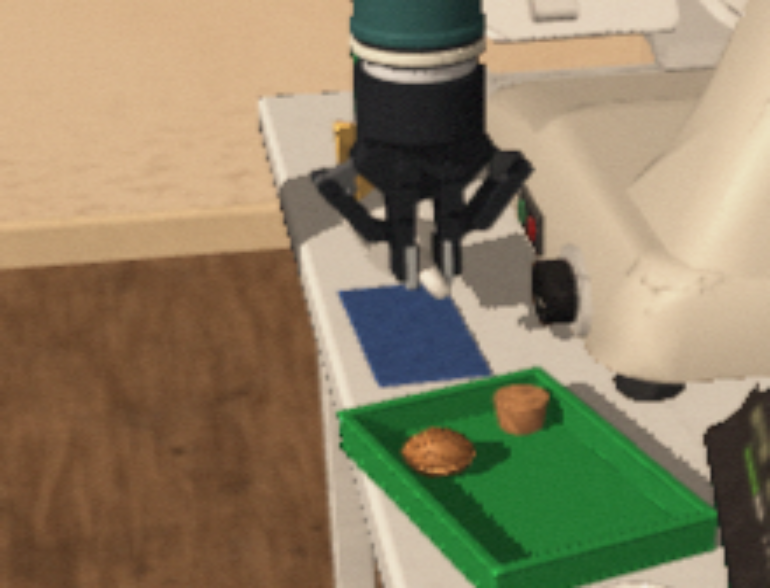

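The scoop hangs in the pads; trough edges run from about (243,0)/(393,0) to (255,235)/(383,235). Its width suggests a slight mouth-down droop. I'll measure that.

Run:
```python
import cv2
im=cv2.imread('pics/w3.png')
cv2.imwrite('pics/w3a.png',cv2.resize(im[0:270,225:405],None,fx=3,fy=2.2,interpolation=cv2.INTER_CUBIC))
```

```text
(no output)
```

View pics/w3a.png

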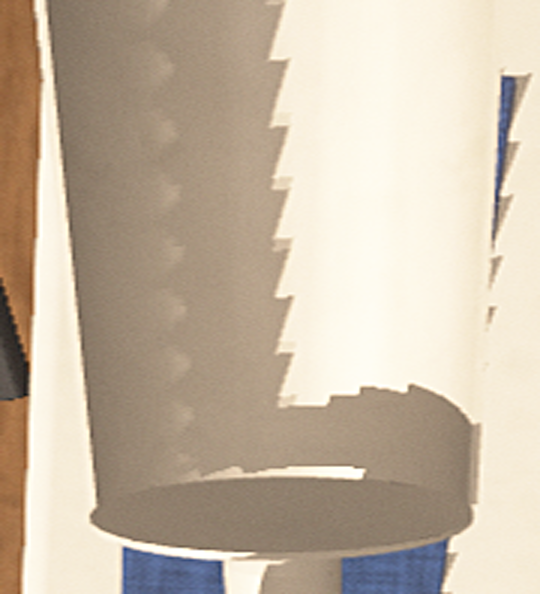

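Run:
```python
from bench import manip
from h import *
o=manip.get_obs()
for t in((.412,-.2015,.253),(.412,-.2015,.207),(.412,-.2015,.2)): print(plan(o,t,91.3))
```

```text
([-0.0482, -0.0119, -0.001], -10.42, 'cur heading 80.88')
([-0.0482, -0.0119, 0.045], -10.42, 'cur heading 80.88')
([-0.0482, -0.0119, 0.052], -10.42, 'cur heading 80.88')
```

arm_command --moves '[-0.024, -0.006, 0, -5, 0.005, -0.048, -0.012, 0, -10.4, 0.005, -0.048, -0.012, 0.03, -10.4, 0.005, -0.048, -0.012, 0.045, -10.4, 0.005, -0.048, -0.012, 0.047, -10.4, 0.005, -0.048, -0.012, 0.049, -10.4, 0.005, -0.048, -0.012, 0.05, -10.4, 0.005]'

```text
clock: 5.38
tcp_pos: [0.4124, -0.2016, 0.2032]
orientation: [2.196, 2.246, 0.001]
ft_force: [-1.5, 1.9, 5.8]
opening: 0.0137
```

```bash
cat > look.py <<'E'
import sys
from bench import manip
from h import *
n=sys.argv[1]
o=manip.get_obs();print(o['tcp_pos'].round(4),o['opening'].round(4),o['ft_force'].round(1),o['wrist_torque'].round(2),o['clock'])
c=manip.camera('wrist');cv2.imwrite(f'pics/w{n}.png',c['color'][:,:,::-1]);np.save(f'w{n}T.npy',wristT(o,c))
if len(sys.argv)>2:
    c=manip.camera('scene');x0,x1,y0,y1=220,400,170,330
    cv2.imwrite(f'pics/s{n}.png',cv2.resize(c['color'][y0:y1,x0:x1],None,fx=3.7,fy=3.7,interpolation=cv2.INTER_CUBIC)[:,:,::-1])
print(plan(manip.get_obs(),o['tcp_pos'],91.3))
E
python3 look.py 4 s
```

```text
Traceback (most recent call last):
  File "look.py", line 5, in <module>
    o=manip.get_obs();print(o['tcp_pos'].round(4),o['opening'].round(4),o['ft_force'].round(1),o['wrist_torque'].round(2),o['clock'])
                                                  ^^^^^^^^^^^^^^^^^^
AttributeError: 'float' object has no attribute 'round'
```

arm_command --moves '[0, 0, 0.001, 0, 0.005, 0, 0, 0.002, 0, 0.005, 0, 0, 0.003, 0, 0.005, 0, 0, 0.003, 0, 0.005]'

```text
clock: 5.88
tcp_pos: [0.4124, -0.2018, 0.2014]
orientation: [2.196, 2.245, 0.003]
ft_force: [-4.8, 1.9, 18.5]
opening: 0.0134
```

```bash
sed -i "s/o\['opening'\].round(4)/round(o['opening'],4)/" look.py; python3 look.py 4 s
```

```text
[ 0.4124 -0.2018  0.2014] 0.0134 [-4.8  1.9 18.5] [ 0.1   1.09 -0.08] 5.875
([-0.0, 0.0, -0.0], -0.05, 'cur heading 91.25')
```

View pics/w4.png

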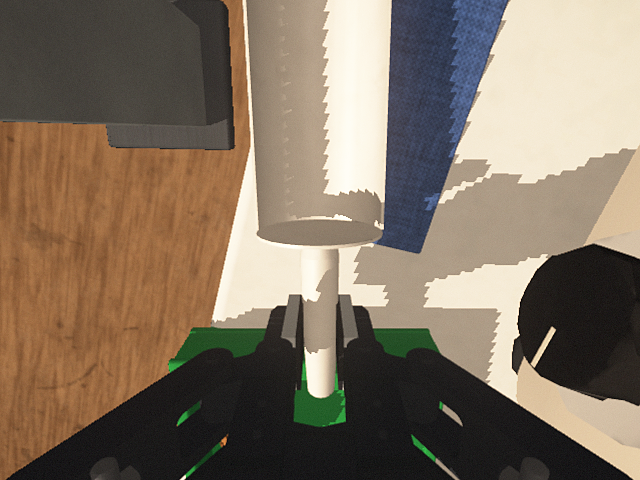

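View pics/s4.png

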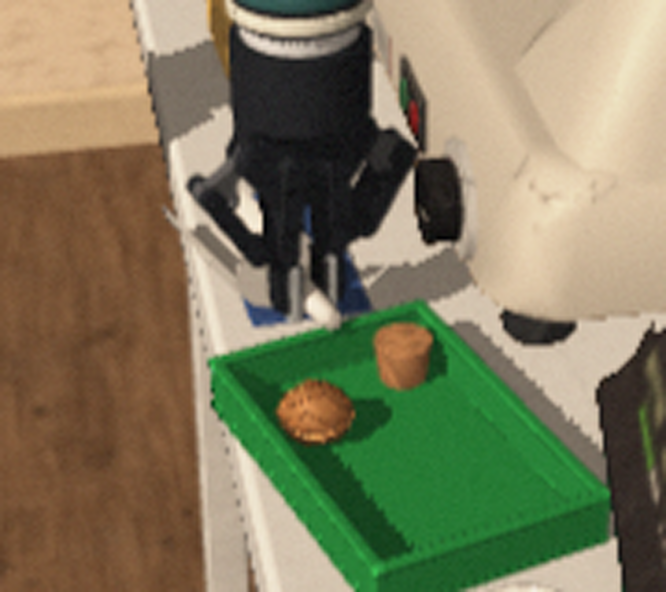

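Trough-edge widths now give about 4.3° mouth-down. I'll press a little further, then lift off and check whether it holds.

arm_command --moves '[0, 0, 0.001, 0, 0.005, 0, 0, 0.002, 0, 0.005, 0, 0, 0.002, 0, 0.005, 0, 0, -0.03, 0, 0.005, 0, 0, -0.05, 0, 0.005, 0, 0, -0.05, 0, 0.005]'

```text
clock: 6.72
tcp_pos: [0.4129, -0.2016, 0.2511]
orientation: [2.194, 2.244, 0.004]
ft_force: [0.5, 0.5, -1.1]
opening: 0.0135
```

```bash
python3 look.py 5
python3 - <<'E'
import cv2
im=cv2.imread('pics/w5.png')
cv2.imwrite('pics/w5a.png',cv2.resize(im[0:270,225:405],None,fx=3,fy=2.2,interpolation=cv2.INTER_CUBIC))
E
```

```text
[ 0.4129 -0.2016  0.2511] 0.0135 [ 0.5  0.5 -1.1] [-0.08 -0.02  0.03] 6.725
([-0.0003, 0.0004, -0.0009], 0.0, 'cur heading 91.30')
```

View pics/w5a.png

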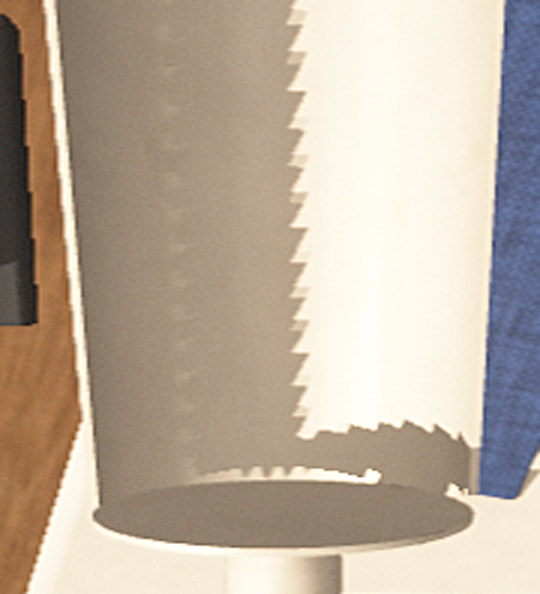

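Only about 3° stayed, so I'll press deeper.

arm_command --moves '[0, 0, 0.03, 0, 0.005, 0, 0, 0.047, 0, 0.005, 0, 0, 0.05, 0, 0.005, 0, 0, 0.0515, 0, 0.005, 0, 0, 0.053, 0, 0.005, 0, 0, 0.053, 0, 0.005]'

```text
clock: 7.52
tcp_pos: [0.411, -0.2021, 0.1993]
orientation: [-2.194, -2.242, -0.005]
ft_force: [-16.2, 6.1, 58.3]
opening: 0.0135
```

arm_command --moves '[0, 0, 0, 0, 0.005, 0, 0, -0.03, 0, 0.005, 0, 0, -0.053, 0, 0.005, 0, 0, -0.053, 0, 0.005]'

```text
clock: 8.02
tcp_pos: [0.4126, -0.2018, 0.2502]
orientation: [2.196, 2.244, 0.002]
ft_force: [0.0, 0.8, -1.2]
opening: 0.0139
```

```bash
python3 look.py 6
python3 - <<'E'
import cv2
im=cv2.imread('pics/w6.png')
cv2.imwrite('pics/w6a.png',cv2.resize(im[0:270,225:405],None,fx=3,fy=2.2,interpolation=cv2.INTER_CUBIC))
E
```

```text
[ 0.4126 -0.2018  0.2502] 0.0139 [ 0.   0.8 -1.2] [-0.   -0.04  0.02] 8.025
([-0.0003, 0.0003, -0.0008], -0.03, 'cur heading 91.27')
```

View pics/w6a.png

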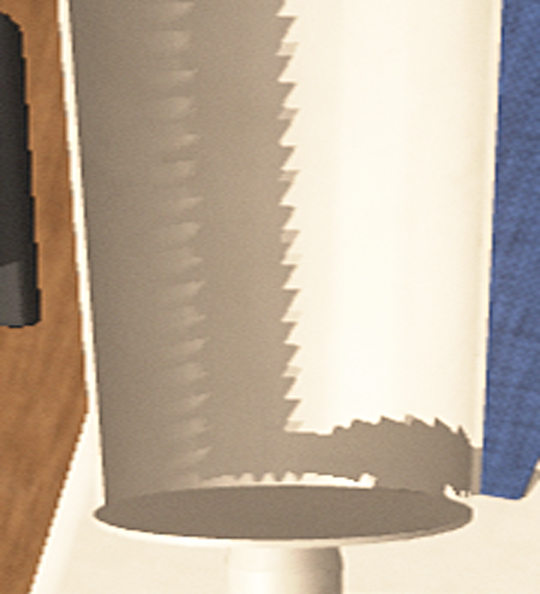

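Now about 5.5° mouth-down. Next I check clearances (scale and tin) and compute the entry pose behind the walnut.

Run:
```python
from bench import manip
from h import *
c=manip.camera('top')
for h in(.0,.05,.1): print('scale',h,cast(c,[(390,205),(430,237),(470,252),(518,268)],h).round(3).tolist())
im=c['color'];hsv=cv2.cvtColor(im,cv2.COLOR_RGB2HSV)
cv2.imwrite('pics/tin.png',cv2.resize(im[235:305,380:520],None,fx=5,fy=5)[:,:,::-1])
C=np.array([.411,-.325]);h=np.radians(91.3);u=np.array([np.cos(h),np.sin(h)]);v=np.array([-u[1],u[0]])
o=manip.get_obs()
for bx,by,z in((-130,30,.29),(-130,30,.225),(-130,30,.208)):
    w=C+bx/1e3*u+by/1e3*v;print(w,plan(o,(*w,z),91.3))
```

```text
scale 0.0 [[0.549, -0.349, 0.0], [0.468, -0.443, 0.0], [0.43, -0.537, 0.0], [0.39, -0.648, 0.0]]
scale 0.05 [[0.535, -0.341, 0.05], [0.458, -0.43, 0.05], [0.422, -0.52, 0.05], [0.384, -0.626, 0.05]]
scale 0.1 [[0.522, -0.333, 0.1], [0.449, -0.418, 0.1], [0.414, -0.503, 0.1], [0.378, -0.605, 0.1]]
[ 0.38395708 -0.45564716] ([-0.2535, -0.0337, -0.0412], -0.03, 'cur heading 91.27')
[ 0.38395708 -0.45564716] ([-0.2536, -0.0336, 0.0238], -0.03, 'cur heading 91.27')
[ 0.38395708 -0.45564716] ([-0.2536, -0.0336, 0.0408], -0.03, 'cur heading 91.27')
```

View pics/tin.png

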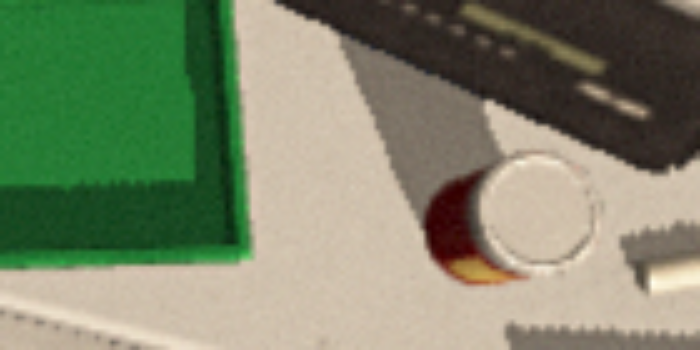

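arm_command --moves '[-0.01, -0.005, -0.035, 0, 0.005, -0.06, -0.018, -0.041, 0, 0.005, -0.115, -0.0335, -0.041, 0, 0.005, -0.17, -0.0335, -0.041, 0, 0.005, -0.225, -0.0335, -0.041, 0, 0.005, -0.2535, -0.0335, -0.041, 0, 0.005, -0.2535, -0.0335, -0.02, 0, 0.005, -0.2535, -0.0335, 0.01, 0, 0.005]'

```text
clock: 9.12
tcp_pos: [0.384, -0.455, 0.2372]
orientation: [-2.196, -2.244, -0.001]
ft_force: [0.8, 0.2, -1.5]
opening: 0.0135
```

```bash
python3 look.py 7 s
python3 - <<'E'
from bench import manip
import cv2
c=manip.camera('top');cv2.imwrite('pics/t7.png',cv2.resize(c['color'][205:305,320:480],None,fx=4.5,fy=4.5,interpolation=cv2.INTER_CUBIC)[:,:,::-1])
E
```

```text
[ 0.384  -0.455   0.2372] 0.0135 [ 0.8  0.2 -1.5] [-0.06  0.02 -0.05] 9.125
([-0.002, 0.0007, -0.0025], -0.0, 'cur heading 91.30')
```

View pics/s7.png

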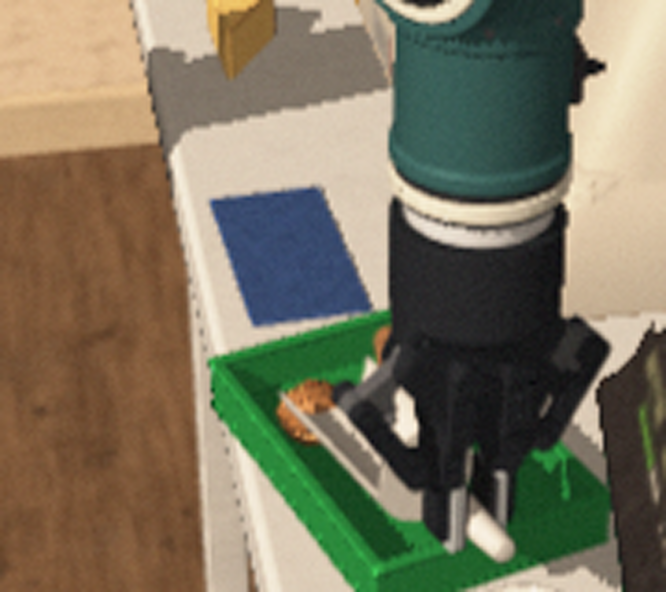

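View pics/w7.png

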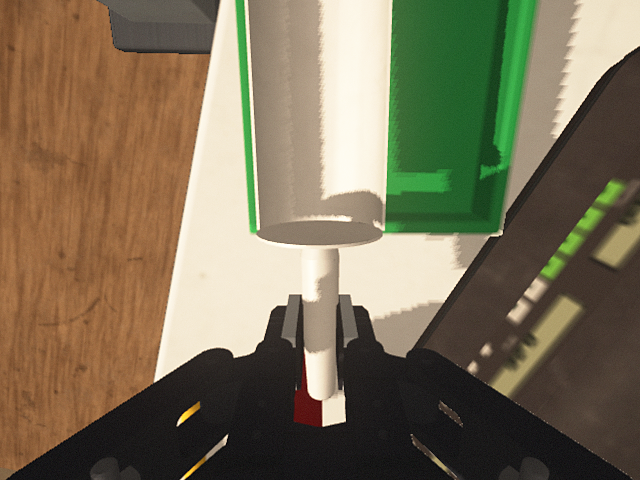

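View pics/t7.png

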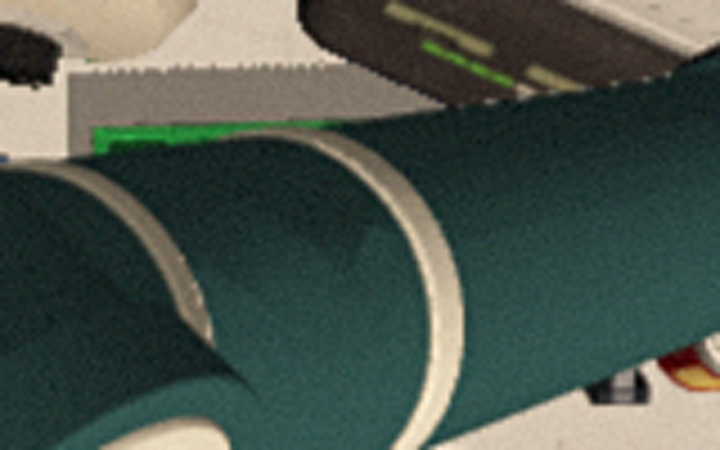

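The wrist view shows the trough's rear end about 5 mm inside the bin's right rim (row ~233), and the front clearance is about 4 mm. I'll lower now.

arm_command --moves '[0, 0, 0.013, 0, 0.005, 0, 0, 0.023, 0, 0.005, 0, 0, 0.026, 0, 0.005, 0, 0, 0.026, 0, 0.005]'

```text
clock: 9.78
tcp_pos: [0.3842, -0.4559, 0.2137]
orientation: [2.197, 2.246, 0.0]
ft_force: [0.3, -0.0, -1.3]
opening: 0.0139
```

```bash
python3 look.py 8 s
```

```text
[ 0.3842 -0.4559  0.2137] 0.0139 [ 0.3 -0.  -1.3] [-0.08 -0.01  0.01] 9.775
([0.0002, -0.0001, 0.0004], -0.05, 'cur heading 91.25')
```

View pics/s8.png

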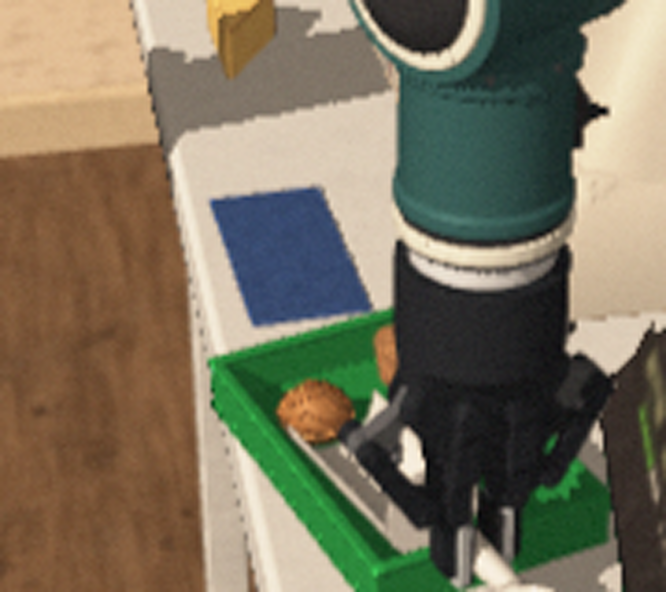

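View pics/w8.png

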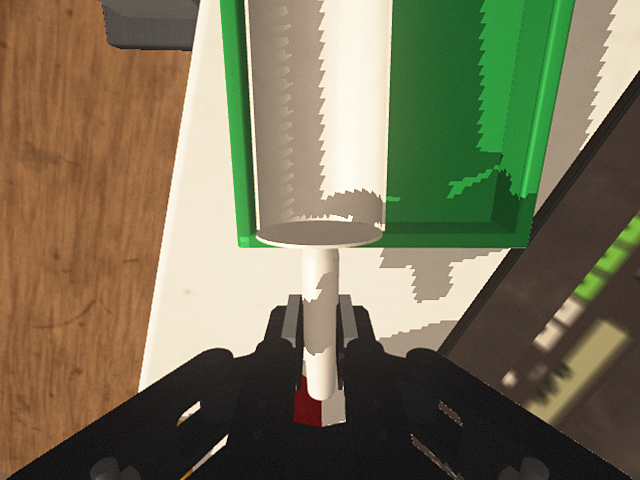

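arm_command --moves '[0, 0, 0.002, 0, 0.005, 0, 0, 0.004, 0, 0.005, 0, 0, 0.004, 0, 0.005]'

```text
clock: 10.25
tcp_pos: [0.3842, -0.4558, 0.2095]
orientation: [-2.197, -2.246, -0.0]
ft_force: [0.2, -0.8, -0.4]
opening: 0.0138
```

```bash
python3 look.py 9
```

```text
[ 0.3842 -0.4558  0.2095] 0.0138 [ 0.2 -0.8 -0.4] [-0.07 -0.08 -0.03] 10.25
([0.0001, 0.0, 0.0001], -0.05, 'cur heading 91.25')
```

arm_command --moves '[0, 0, 0.001, 0, 0.005, 0, 0, 0.001, 0, 0.005]'

```text
clock: 10.55
tcp_pos: [0.3842, -0.4558, 0.2086]
orientation: [-2.197, -2.246, -0.0]
ft_force: [-0.1, 0.9, -0.4]
opening: 0.0137
```

arm_command --moves '[0, 0, 0.001, 0, 0.005, 0, 0, 0.001, 0, 0.005]'

```text
clock: 10.8
tcp_pos: [0.3842, -0.4558, 0.2076]
orientation: [-2.197, -2.246, -0.0]
ft_force: [0.2, 0.8, -1.0]
opening: 0.0133
```

arm_command --moves '[0, 0, 0.001, 0, 0.005, 0, 0, 0.001, 0, 0.005]'

```text
clock: 11.05
tcp_pos: [0.3842, -0.4558, 0.2066]
orientation: [-2.197, -2.246, -0.0]
ft_force: [0.4, -0.2, -0.2]
opening: 0.0135
```

```bash
python3 look.py 10 s
python3 - <<'E'
import cv2
im=cv2.imread('pics/w10.png')
cv2.imwrite('pics/w10a.png',cv2.resize(im[0:270,210:410],None,fx=3,fy=2.2,interpolation=cv2.INTER_CUBIC))
E
```

```text
[ 0.3842 -0.4558  0.2066] 0.0135 [ 0.4 -0.2 -0.2] [-0.05  0.03 -0.03] 11.05
([0.0, -0.0, 0.0001], -0.04, 'cur heading 91.26')
```

View pics/w10a.png

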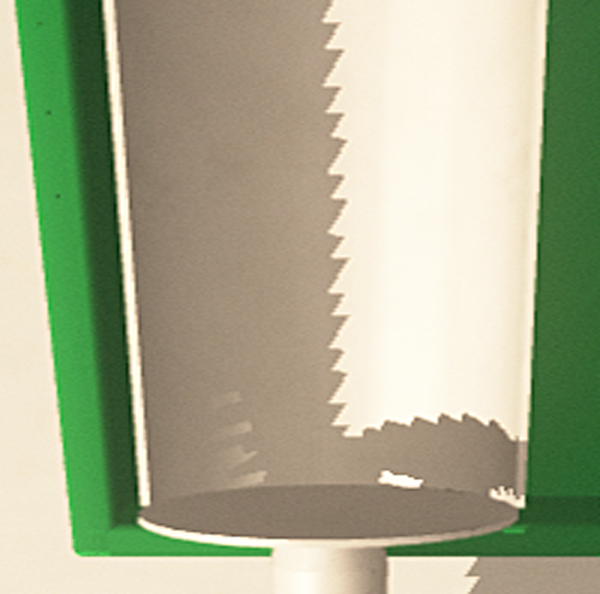

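View pics/s10.png

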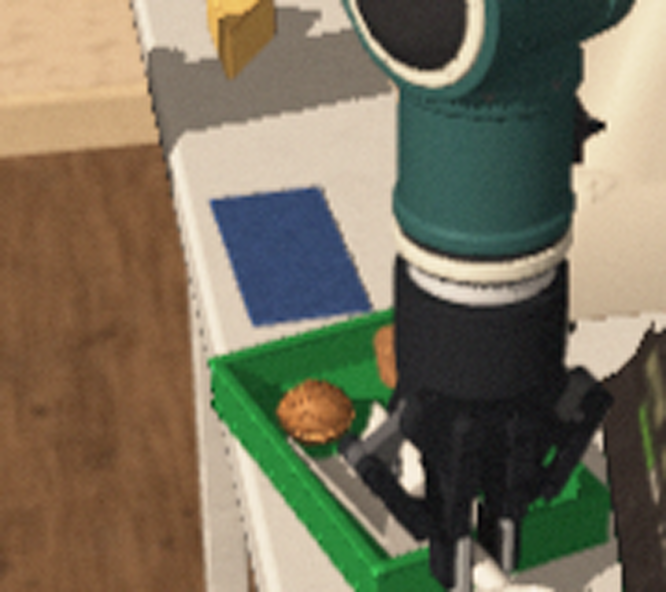

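The lip probably hovers 1–2 mm above the floor, with the handle about to touch the right wall. I'll release so it rests lip-on-floor and handle-on-rim, which sets the tilt exactly. Then I'll regrip nearer the fingertips.

arm_command --moves '[0, 0, 0, 0, 0.026, 0, 0, 0, 0, 0.026, 0, 0, -0.0025, 0, 0.026, 0, 0, -0.0045, 0, 0.026]'

```text
clock: 11.65
tcp_pos: [0.3843, -0.4559, 0.2115]
orientation: [2.197, 2.245, 0.0]
ft_force: [-0.6, -0.2, -0.6]
opening: 0.0258
```

```bash
python3 look.py 11 s
```

```text
[ 0.3843 -0.4559  0.2115] 0.0258 [-0.6 -0.2 -0.6] [-0.01 -0.01  0.08] 11.65
([0.0001, -0.0001, 0.0001], -0.05, 'cur heading 91.25')
```

View pics/w11.png

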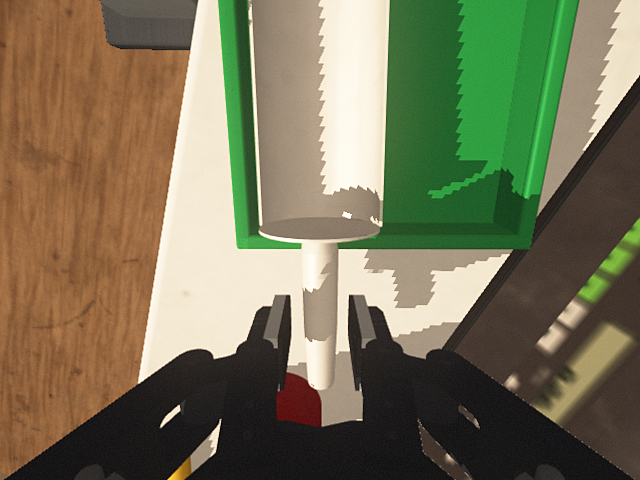

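View pics/s11.png

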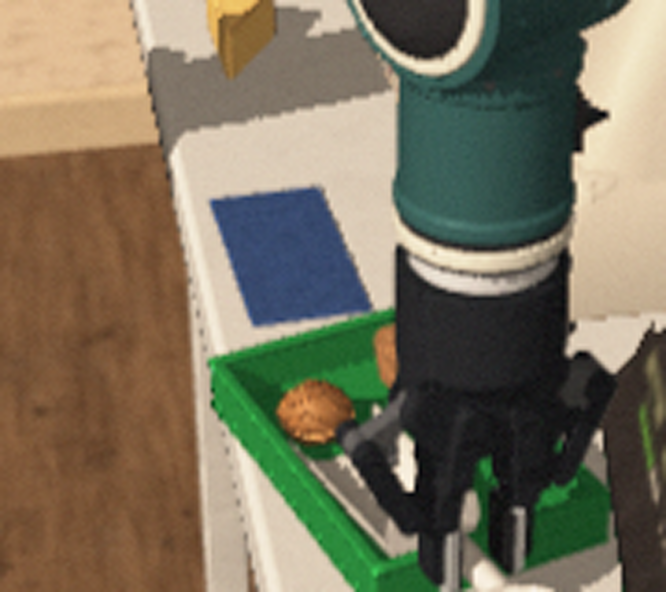

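arm_command --moves '[0, 0, 0.001, 0, 0.005, 0, 0, 0.001, 0, 0.005, 0, 0, 0.001, 0, 0.005, 0, 0, 0.001, 0, 0.005]'

```text
clock: 12.25
tcp_pos: [0.3843, -0.456, 0.2104]
orientation: [2.197, 2.245, 0.0]
ft_force: [0.5, 1.0, 4.4]
opening: 0.0131
```

```bash
python3 look.py 12
python3 - <<'E'
import cv2
im=cv2.imread('pics/w12.png')
cv2.imwrite('pics/w12a.png',cv2.resize(im[0:420,210:410],None,fx=2,fy=1.4,interpolation=cv2.INTER_CUBIC))
E
```

```text
[ 0.3843 -0.456   0.2104] 0.0131 [0.5 1.  4.4] [ 0.2  -0.   -0.03] 12.25
([0.0, 0.0, -0.0], -0.05, 'cur heading 91.25')
```

View pics/w12a.png

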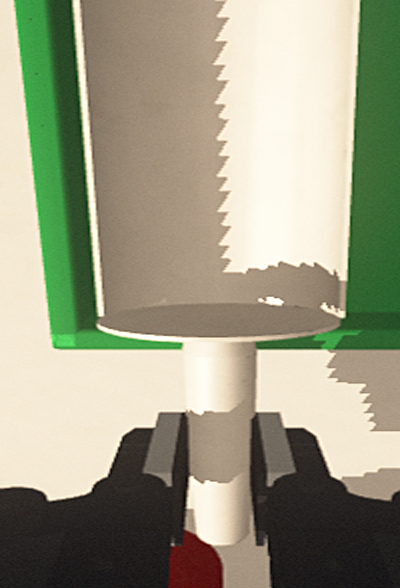

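arm_command --moves '[0.004, 0, 0, 0, 0.005, 0.009, 0, 0, 0, 0.005, 0.014, 0, 0, 0, 0.005, 0.019, 0, 0, 0, 0.005, 0.024, 0, 0, 0, 0.005, 0.028, 0, 0, 0, 0.005, 0.03, 0, 0, 0, 0.005]'

```text
clock: 13.18
tcp_pos: [0.3836, -0.4254, 0.2101]
orientation: [-2.196, -2.246, -0.0]
ft_force: [0.8, -1.2, -1.0]
opening: 0.0136
```

```bash
python3 look.py 13 s
```

```text
[ 0.3836 -0.4254  0.2101] 0.0136 [ 0.8 -1.2 -1. ] [-0.04 -0.02 -0.01] 13.175
([0.0, 0.0, 0.0], -0.03, 'cur heading 91.27')
```

View pics/s13.png

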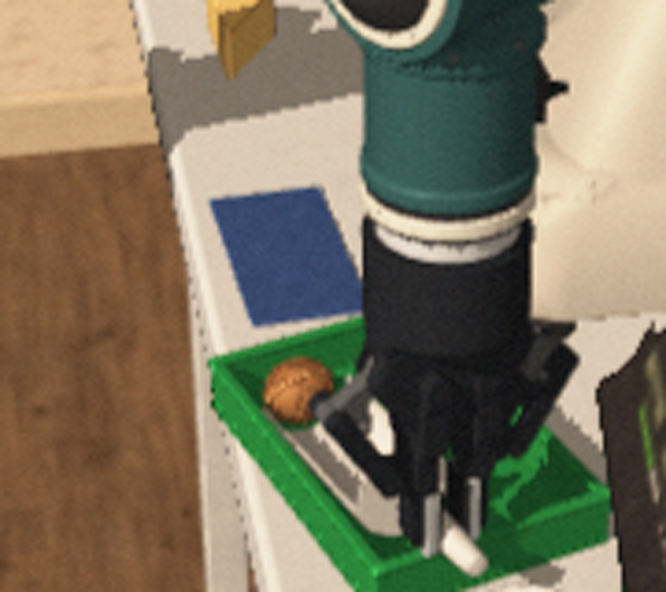

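View pics/w13.png

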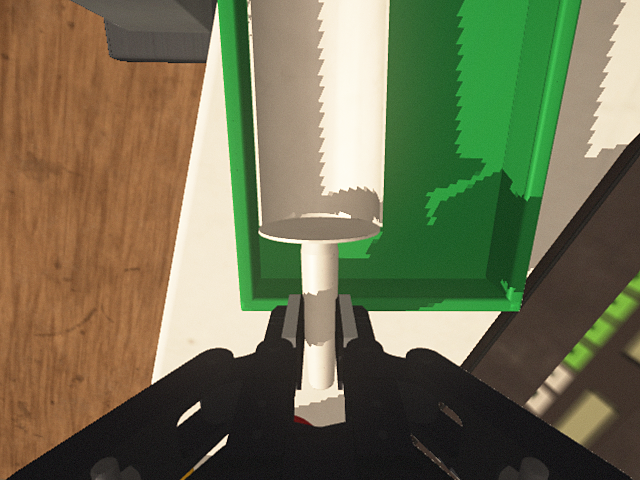

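arm_command --moves '[0.004, 0, 0.0005, 0, 0.005, 0.009, 0, 0.001, 0, 0.005, 0.014, 0, 0.001, 0, 0.005, 0.019, 0, 0.001, 0, 0.005, 0.024, 0, 0.001, 0, 0.005, 0.028, 0, 0.001, 0, 0.005, 0.03, 0, 0.001, 0, 0.005]'

```text
clock: 14.15
tcp_pos: [0.383, -0.3955, 0.2092]
orientation: [-2.197, -2.246, -0.0]
ft_force: [0.1, -1.6, 1.3]
opening: 0.0134
```

```bash
python3 look.py 14 s
```

```text
[ 0.383  -0.3955  0.2092] 0.0134 [ 0.1 -1.6  1.3] [-0.07  0.03 -0.  ] 14.15
([-0.0, 0.0, -0.0001], -0.03, 'cur heading 91.27')
```

View pics/s14.png

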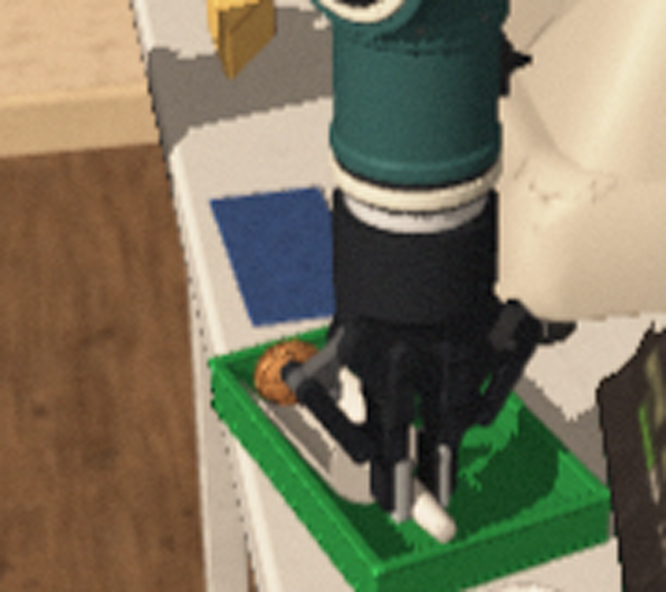

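View pics/w14.png

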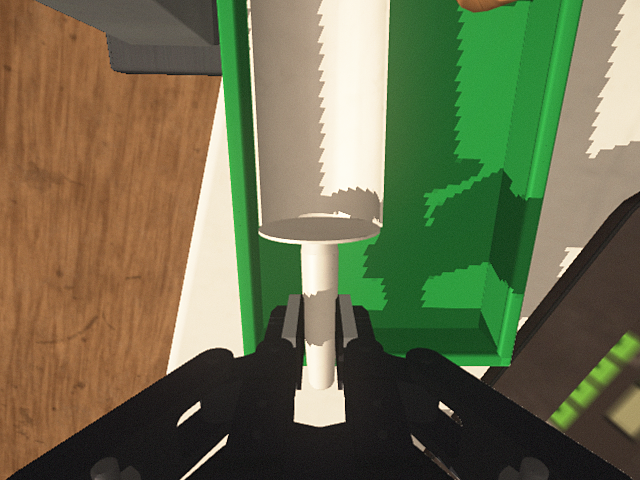

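The nut is now against the end wall and the lip is about 13–16 mm from it. Driving in slowly.

arm_command --moves '[0.002, 0, 0, 0, 0.005, 0.004, 0, 0, 0, 0.005, 0.006, 0, 0, 0, 0.005, 0.008, 0, 0, 0, 0.005]'

```text
clock: 14.75
tcp_pos: [0.3827, -0.3878, 0.2092]
orientation: [2.197, 2.245, -0.0]
ft_force: [0.2, -1.2, 0.9]
opening: 0.0137
```

```bash
python3 look.py 15 s
```

```text
[ 0.3827 -0.3878  0.2092] 0.0137 [ 0.2 -1.2  0.9] [-0.08  0.02 -0.01] 14.75
([-0.0003, -0.0, -0.0001], -0.03, 'cur heading 91.27')
```

View pics/s15.png

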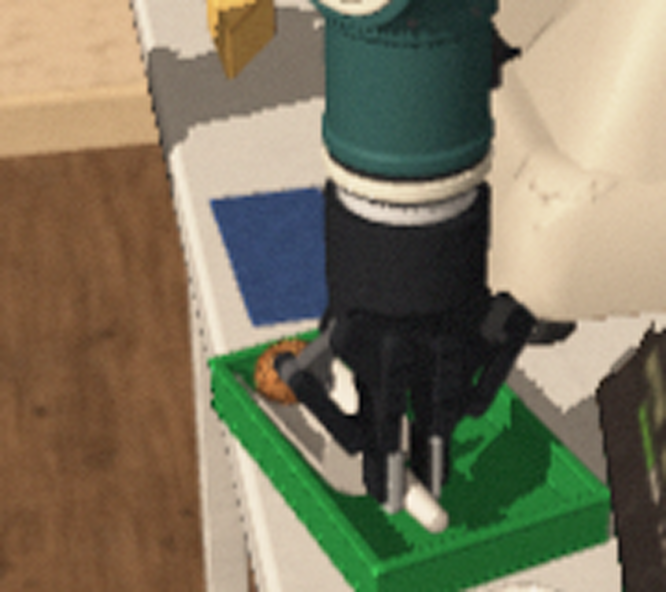

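View pics/w15.png

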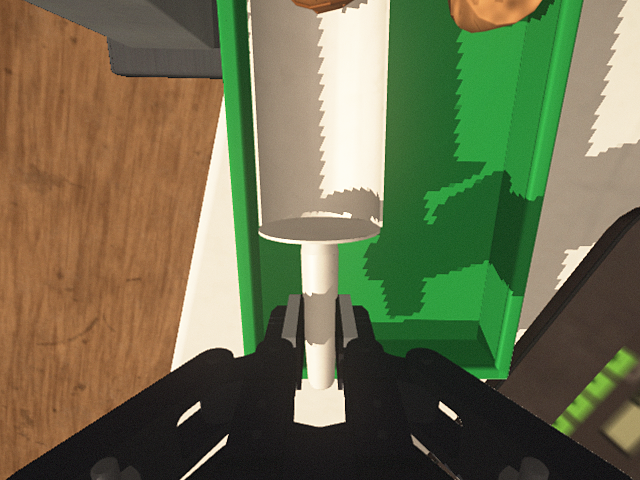

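arm_command --moves '[0.0015, 0, 0, 0, 0.005, 0.003, 0, 0, 0, 0.005, 0.004, 0, 0, 0, 0.005, 0.004, 0, 0, 0, 0.005]'

```text
clock: 15.35
tcp_pos: [0.3827, -0.3837, 0.2092]
orientation: [-2.197, -2.246, -0.0]
ft_force: [0.8, -0.6, -0.0]
opening: 0.0135
```

```bash
python3 look.py 16
python3 - <<'E'
import cv2
im=cv2.imread('pics/w16.png')
cv2.imwrite('pics/w16a.png',cv2.resize(im[0:430,220:520],None,fx=1.35,fy=1.35,interpolation=cv2.INTER_CUBIC))
E
```

```text
[ 0.3827 -0.3837  0.2092] 0.0135 [ 0.8 -0.6 -0. ] [-0.04  0.   -0.05] 15.35
([0.0, 0.0, 0.0], -0.04, 'cur heading 91.26')
```

View pics/w16a.png

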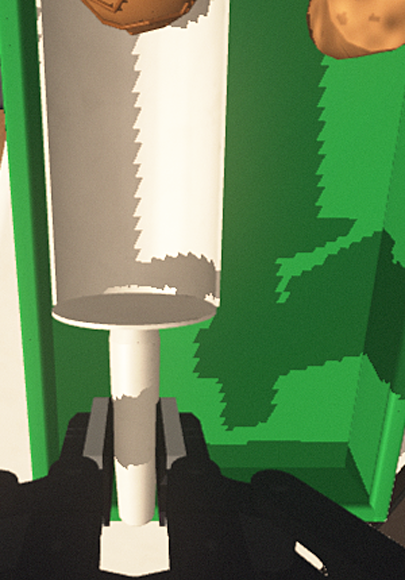

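arm_command --moves '[0.001, 0, 0, 0, 0.005, 0.002, 0, 0, 0, 0.005, 0.003, 0, 0, 0, 0.005, 0.003, 0, 0, 0, 0.005]'

```text
clock: 15.9
tcp_pos: [0.3825, -0.3818, 0.2096]
orientation: [2.196, 2.243, -0.002]
ft_force: [-1.3, -5.1, 1.4]
opening: 0.0132
```

```bash
python3 look.py 17 s
python3 - <<'E'
import cv2
im=cv2.imread('pics/w17.png')
cv2.imwrite('pics/w17a.png',cv2.resize(im[0:430,220:520],None,fx=1.35,fy=1.35,interpolation=cv2.INTER_CUBIC))
E
```

```text
[ 0.3825 -0.3818  0.2096] 0.0132 [-1.3 -5.1  1.4] [-0.99  0.11  0.01] 15.9
([0.0, 0.0, -0.0], -0.09, 'cur heading 91.21')
```

View pics/w17a.png

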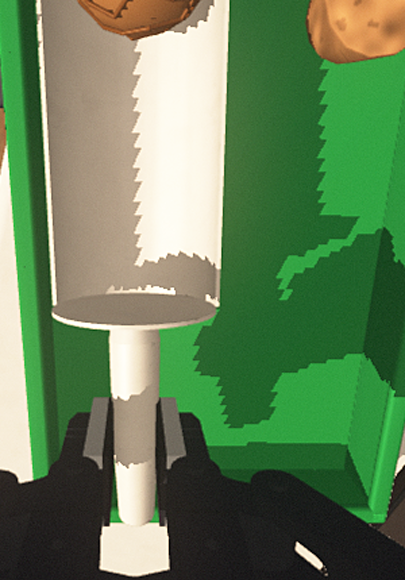

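View pics/s17.png

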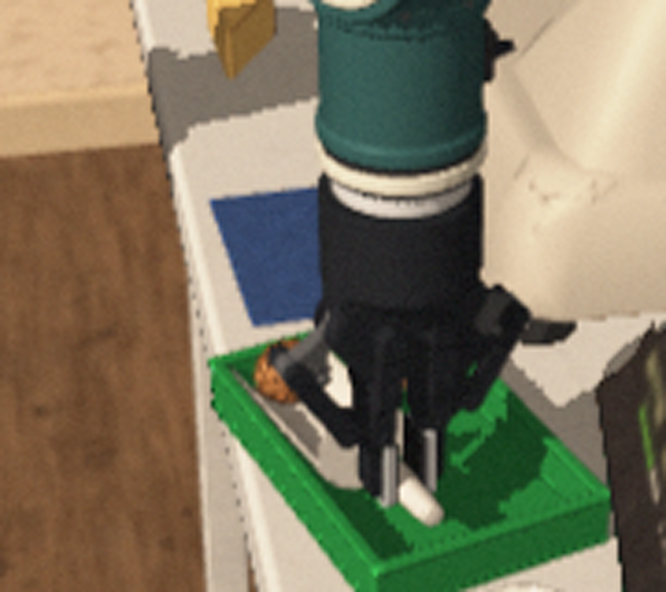

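The mouth has met the end wall (5 N) and the nut sits in the trough near the mouth. The tail is about 4 mm inside the right wall. I'll release so the scoop settles level on the bin floor, then regrip.

arm_command --moves '[-0.0005, 0, 0, 0, 0.005, -0.0005, 0, 0, 0, 0.028, -0.0005, 0, 0, 0, 0.028, -0.0005, 0, 0, 0, 0.028]'

```text
clock: 16.5
tcp_pos: [0.3827, -0.3807, 0.2089]
orientation: [-2.195, -2.245, -0.001]
ft_force: [-0.4, -0.3, -0.1]
opening: 0.0278
```

```bash
python3 look.py 18 s
python3 - <<'E'
import cv2
im=cv2.imread('pics/w18.png')
cv2.imwrite('pics/w18a.png',cv2.resize(im[0:430,220:520],None,fx=1.35,fy=1.35,interpolation=cv2.INTER_CUBIC))
E
```

```text
[ 0.3827 -0.3807  0.2089] 0.0278 [-0.4 -0.3 -0.1] [ 0.   -0.01  0.01] 16.5
([0.0003, 0.0, 0.0001], -0.02, 'cur heading 91.28')
```

View pics/w18a.png

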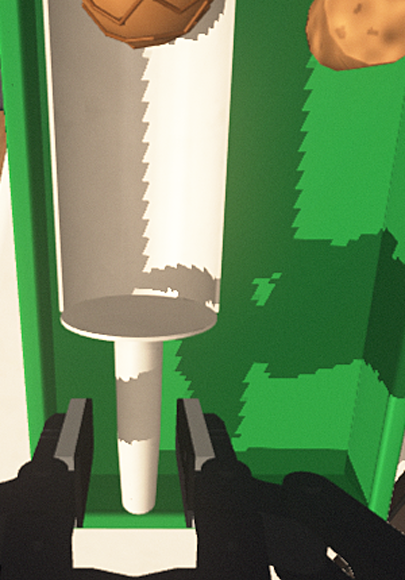

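View pics/s18.png

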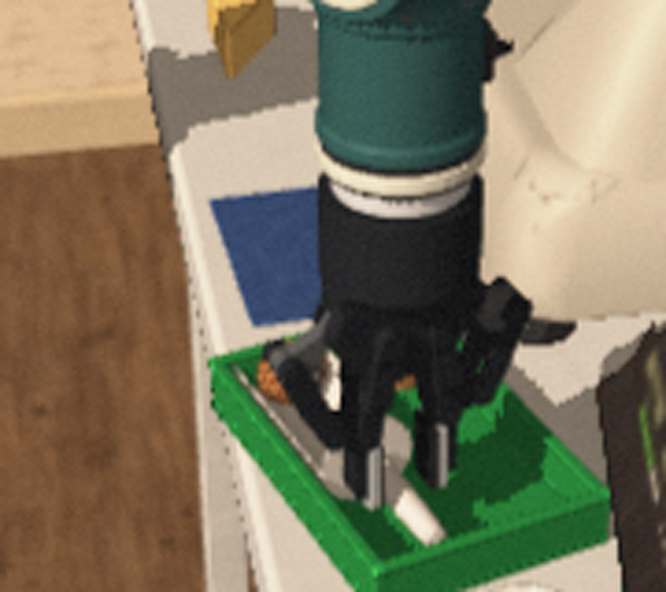

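The scoop now lies level on the bin floor with its tail inside the wall, and the nut is in the mouth half of the trough. Regripping lower and slightly forward.

arm_command --moves '[0.005, 0.001, 0, 0, 0.023, 0.01, 0.001, 0, 0, 0.023, 0.01, 0.001, 0.01, 0, 0.023, 0.01, 0.001, 0.021, 0, 0.023, 0.01, 0.001, 0.021, 0, 0.023]'

```text
clock: 17.23
tcp_pos: [0.3829, -0.3711, 0.1869]
orientation: [-2.196, -2.244, 0.001]
ft_force: [0.6, 0.2, 0.3]
opening: 0.0231
```

```bash
python3 look.py 19
```

```text
[ 0.3829 -0.3711  0.1869] 0.0231 [0.6 0.2 0.3] [-0.01  0.   -0.02] 17.225
([0.0003, -0.0001, 0.0005], -0.07, 'cur heading 91.23')
```

View pics/w19.png

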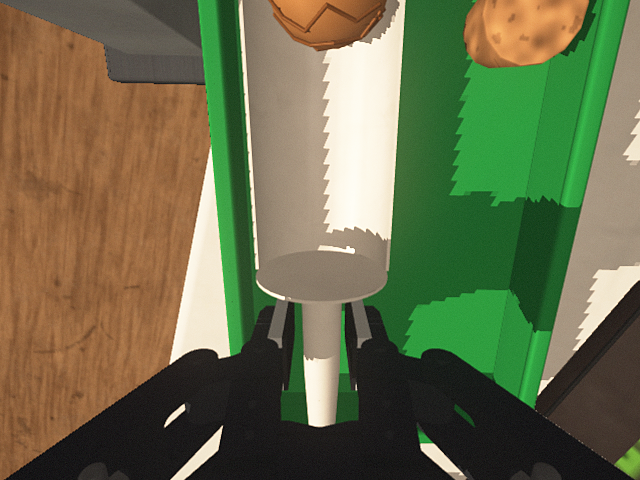

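arm_command --moves '[0, 0, 0, 0, 0.005, 0, 0, 0, 0, 0.005, 0, 0, 0, 0, 0.005, -0.001, 0, 0.001, 0, 0.005, -0.001, 0, 0.002, 0, 0.005, -0.001, 0, 0.003, 0, 0.005, -0.001, 0, 0.004, 0, 0.005, -0.001, 0, 0.004, 0, 0.005]'

```text
clock: 18.27
tcp_pos: [0.3836, -0.3733, 0.1856]
orientation: [2.196, 2.244, 0.001]
ft_force: [-2.0, 1.1, 12.3]
opening: 0.014
```

```bash
python3 look.py 20 s
```

```text
[ 0.3836 -0.3733  0.1856] 0.014 [-2.   1.1 12.3] [0.5  0.43 0.06] 18.275
([-0.0, 0.0, 0.0], -0.07, 'cur heading 91.23')
```

View pics/w20.png

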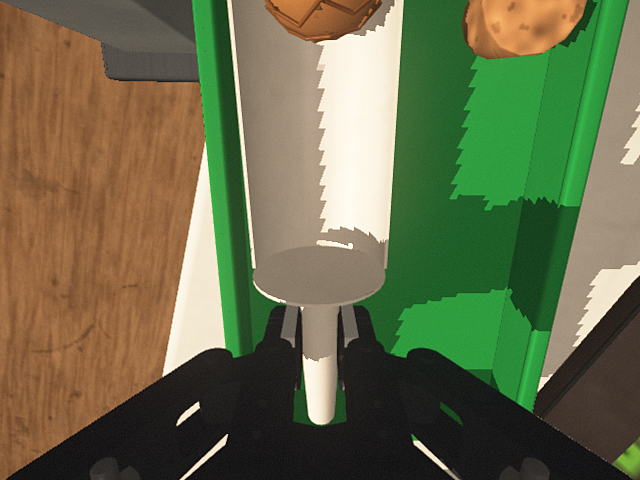

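View pics/s20.png

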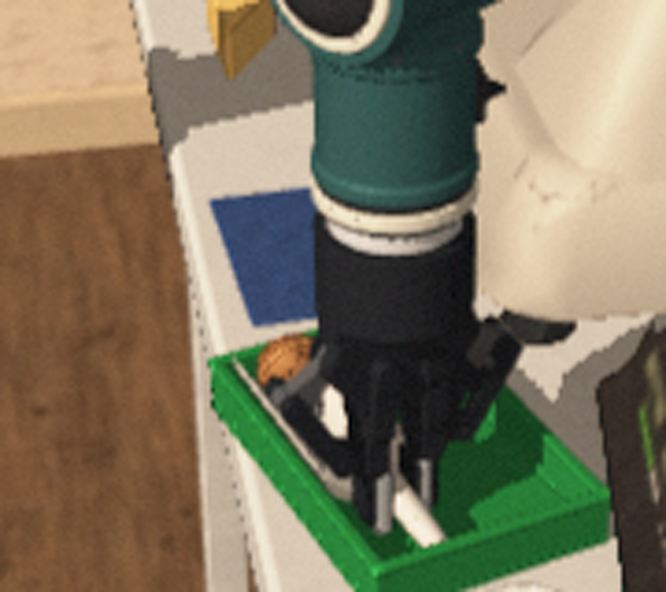

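arm_command --moves '[0, 0, 0.001, 0, 0.005, 0, 0, 0.002, 0, 0.005, 0, 0, 0.002, 0, 0.005]'

```text
clock: 18.75
tcp_pos: [0.3837, -0.3741, 0.184]
orientation: [2.195, 2.242, -0.0]
ft_force: [-2.6, -0.9, 13.6]
opening: 0.0138
```

```bash
python3 look.py 21 s
```

```text
[ 0.3837 -0.3741  0.184 ] 0.0138 [-2.6 -0.9 13.6] [0.16 0.42 0.04] 18.75
([0.0, -0.0, -0.0], -0.1, 'cur heading 91.20')
```

View pics/w21.png

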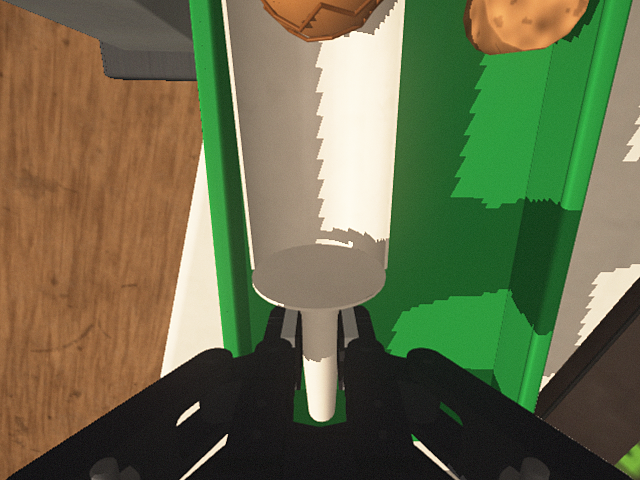

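The mouth is now up about 4–5°, so the nut is biased inward. Lifting gently.

arm_command --moves '[0, 0, -0.004, 0, 0.005, 0, 0, -0.01, 0, 0.005, 0, 0, -0.017, 0, 0.005, 0, 0, -0.025, 0, 0.005, 0, 0, -0.033, 0, 0.005, 0, 0, -0.041, 0, 0.005, 0, 0, -0.047, 0, 0.005, 0, 0, -0.05, 0, 0.005]'

```text
clock: 19.85
tcp_pos: [0.3835, -0.3723, 0.2327]
orientation: [2.197, 2.245, 0.0]
ft_force: [0.5, -0.9, -0.4]
opening: 0.014
```

```bash
python3 look.py 22 s
```

```text
[ 0.3835 -0.3723  0.2327] 0.014 [ 0.5 -0.9 -0.4] [-0.06 -0.01  0.05] 19.85
([0.0, 0.0, -0.0002], -0.04, 'cur heading 91.26')
```

View pics/w22.png

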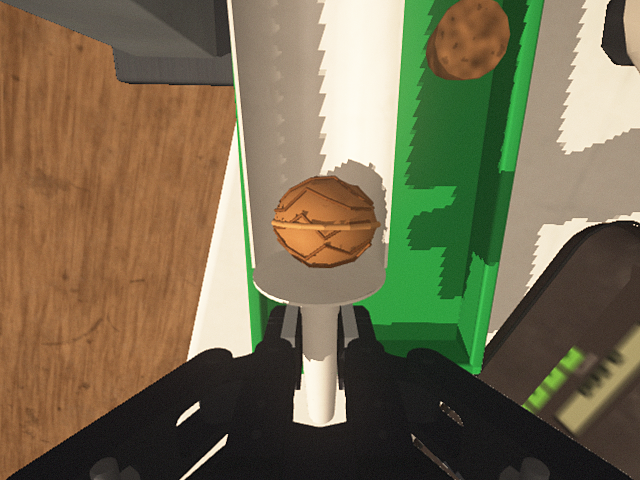

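View pics/s22.png

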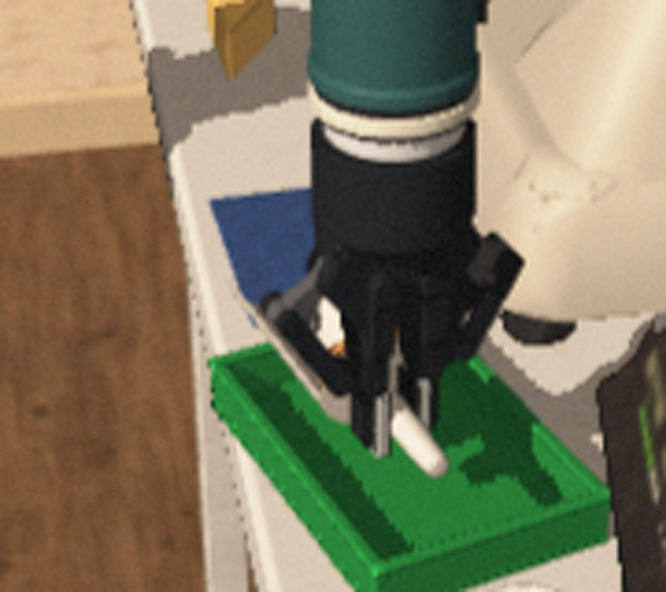

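The nut has rolled back against the trough's rear end (325,222), and the stopper stayed in the bin at (470,38). I'll raise the scoop further and plan the move to the mat.

arm_command --moves '[0, 0, -0.008, 0, 0.005, 0, 0, -0.018, 0, 0.005, 0, 0, -0.029, 0, 0.005, 0, 0, -0.038, 0, 0.005, 0, 0, -0.043, 0, 0.005, 0, 0, -0.045, 0, 0.005, 0, 0, -0.045, 0, 0.005]'

```text
clock: 20.82
tcp_pos: [0.3834, -0.3723, 0.2772]
orientation: [-2.197, -2.246, -0.0]
ft_force: [-0.4, 0.5, -0.7]
opening: 0.0139
```

```bash
python3 look.py 23
python3 - <<'E'
from bench import manip
from h import *
o=manip.get_obs();print(plan(o,(.4275,-.148,.277),79))
E
```

```text
[ 0.3834 -0.3723  0.2772] 0.0139 [-0.4  0.5 -0.7] [ 0.01  0.02 -0.06] 20.825
([-0.0, 0.0, -0.0002], -0.04, 'cur heading 91.26')
([0.2232, 0.049, 0.0001], 12.26, 'cur heading 91.26')
```

View pics/w23.png

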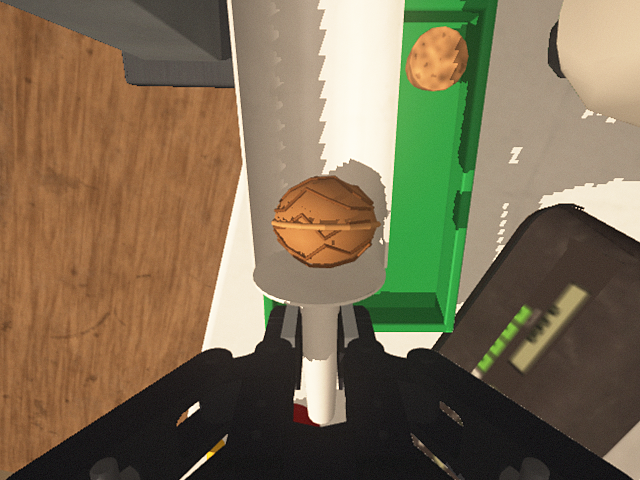

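arm_command --moves '[0.006, 0.001, 0, 0.3, 0.005, 0.018, 0.004, 0, 1, 0.005, 0.036, 0.008, 0, 2, 0.005, 0.056, 0.012, 0, 3, 0.005, 0.076, 0.017, 0, 4, 0.005, 0.096, 0.021, 0, 5, 0.005, 0.116, 0.026, 0, 6, 0.005, 0.136, 0.03, 0, 7, 0.005]'

```text
clock: 21.88
tcp_pos: [0.4106, -0.2341, 0.2771]
orientation: [-2.33, -2.107, -0.0]
ft_force: [0.2, 0.1, -1.3]
opening: 0.0142
```

Run:
```python
from bench import manip
from h import *
o=manip.get_obs();print(o['tcp_pos'],plan(o,(.4275,-.148,.277),79))
```

```text
[ 0.41060852 -0.23406085  0.27706589] ([0.0873, 0.0082, 0.0001], 5.25, 'cur heading 84.25')
```

arm_command --moves '[0.019, 0.002, 0, 1, 0.005, 0.037, 0.004, 0, 2, 0.005, 0.053, 0.006, 0, 3, 0.005, 0.067, 0.007, 0, 4, 0.005, 0.077, 0.008, 0, 5, 0.005, 0.084, 0.008, 0, 5.2, 0.005, 0.087, 0.008, 0, 5.2, 0.005, 0.087, 0.008, 0, 5.2, 0.005]'

```text
clock: 22.88
tcp_pos: [0.4271, -0.15, 0.2772]
orientation: [2.423, 1.999, 0.0]
ft_force: [-0.0, 0.2, -2.1]
opening: 0.0142
```

```bash
python3 look.py 24
python3 - <<'E'
from bench import manip
from h import *
o=manip.get_obs();print(plan(o,(.4275,-.148,.277),79))
E
```

```text
[ 0.4271 -0.15    0.2772] 0.0142 [-0.   0.2 -2.1] [-0.15 -0.02  0.01] 22.875
([0.0002, 0.0, 0.0], -12.27, 'cur heading 79.03')
([0.0023, 0.0001, 0.0002], 0.03, 'cur heading 79.03')
```

View pics/w24.png

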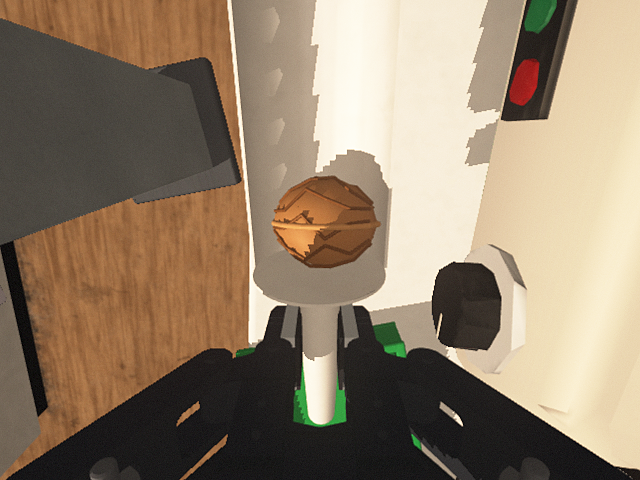

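arm_command --moves '[0, 0, 0.012, 0, 0.005, 0, 0, 0.03, 0, 0.005, 0, 0, 0.048, 0, 0.005, 0, 0, 0.064, 0, 0.005, 0, 0, 0.076, 0, 0.005, 0, 0, 0.084, 0, 0.005, 0, 0, 0.088, 0, 0.005, 0, 0, 0.089, 0, 0.005]'

```text
clock: 23.92
tcp_pos: [0.4272, -0.15, 0.1882]
orientation: [2.423, 1.999, 0.0]
ft_force: [0.6, -0.3, -0.4]
opening: 0.0141
```

arm_command --moves '[0, 0, 0.001, 0, 0.005, 0, 0, 0.002, 0, 0.005, 0, 0, 0.003, 0, 0.005, 0, 0, 0.003, 0, 0.005]'

```text
clock: 24.42
tcp_pos: [0.4271, -0.1499, 0.1852]
orientation: [2.423, 1.999, 0.0]
ft_force: [0.0, 0.5, -0.9]
opening: 0.0141
```

```bash
python3 look.py 25 s
```

```text
[ 0.4271 -0.1499  0.1852] 0.0141 [ 0.   0.5 -0.9] [-0.11  0.03 -0.01] 24.425
([0.0, -0.0, 0.0], -12.25, 'cur heading 79.05')
```

View pics/w25.png

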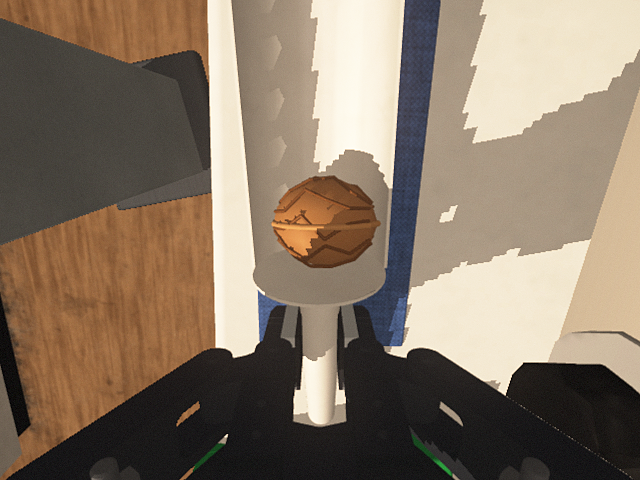

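View pics/s25.png

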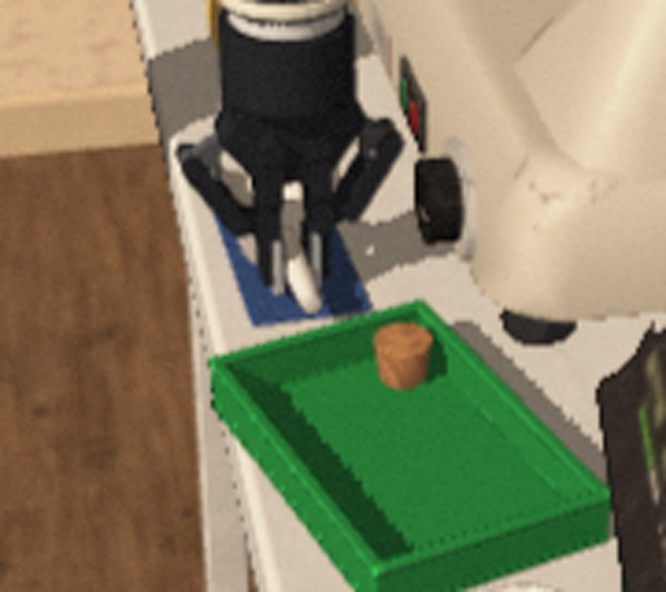

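arm_command --moves '[0, 0, 0.001, 0, 0.005, 0, 0, 0.001, 0, 0.005]'

```text
clock: 24.78
tcp_pos: [0.4271, -0.15, 0.1842]
orientation: [2.423, 1.999, 0.0]
ft_force: [-0.7, -1.1, -0.3]
opening: 0.0139
```

arm_command --moves '[0, 0, 0.001, 0, 0.005, 0, 0, 0.001, 0, 0.005]'

```text
clock: 25.02
tcp_pos: [0.4271, -0.1503, 0.1835]
orientation: [2.423, 1.999, 0.001]
ft_force: [-1.2, -0.5, 5.6]
opening: 0.0138
```

arm_command --moves '[0, 0, 0.001, 0, 0.005, 0, 0, 0.001, 0, 0.005]'

```text
clock: 25.28
tcp_pos: [0.4271, -0.1507, 0.1828]
orientation: [2.423, 1.998, 0.001]
ft_force: [-3.0, -1.6, 10.1]
opening: 0.0139
```

arm_command --moves '[0, 0, -0.0015, 0, 0.005, 0, 0, -0.0015, 0, 0.014, 0, 0, -0.0015, 0, 0.0155, 0, 0, -0.0015, 0, 0.018, 0, 0, -0.0015, 0, 0.025, 0, 0, -0.0015, 0, 0.035, 0, 0, -0.0015, 0, 0.045]'

```text
clock: 26.15
tcp_pos: [0.4271, -0.1499, 0.1836]
orientation: [-2.423, -2.0, 0.0]
ft_force: [0.0, 0.2, -0.4]
opening: 0.045
```

```bash
python3 look.py 26 s
```

```text
[ 0.4271 -0.1499  0.1836] 0.045 [ 0.   0.2 -0.4] [ 0.03  0.01 -0.01] 26.15
([0.0, 0.0, 0.0], -12.25, 'cur heading 79.05')
```

View pics/w26.png

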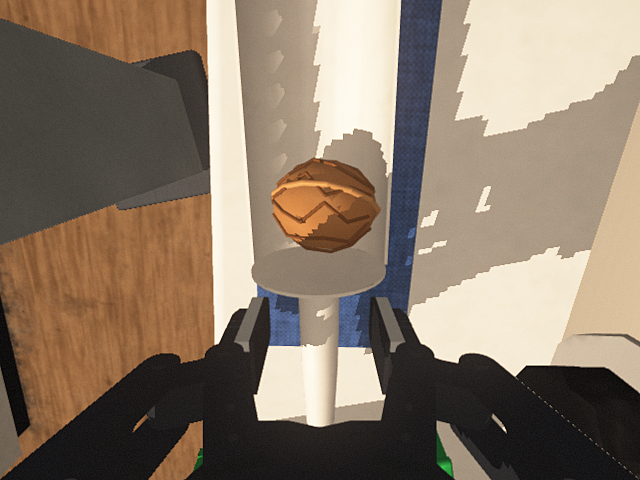

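The scoop is released and level. The nut shifted about 8 mm forward, to (325,205). I'll retreat straight up and check that it has stopped.

arm_command --moves '[0, 0, -0.01, 0, 0.045, 0, 0, -0.025, 0, 0.045, 0, 0, -0.045, 0, 0.045, 0, 0, -0.07, 0, 0.045, -0.02, 0, -0.1, 0, 0.045, -0.04, 0, -0.13, 0, 0.045, -0.06, 0, -0.16, 0, 0.045, -0.06, 0, -0.16, 0, 0.045]'

```text
clock: 27.25
tcp_pos: [0.4157, -0.2106, 0.3464]
orientation: [2.423, 1.993, 0.006]
ft_force: [1.1, -0.3, -0.6]
opening: 0.0448
```

```bash
python3 look.py 27 s
```

```text
[ 0.4157 -0.2106  0.3464] 0.0448 [ 1.1 -0.3 -0.6] [ 0.03 -0.04 -0.02] 27.25
([-0.0021, 0.0006, -0.0024], -12.24, 'cur heading 79.06')
```

View pics/w27.png

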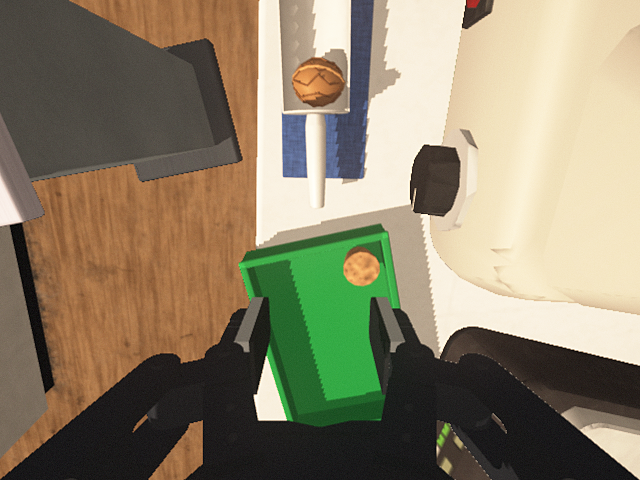

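View pics/s27.png

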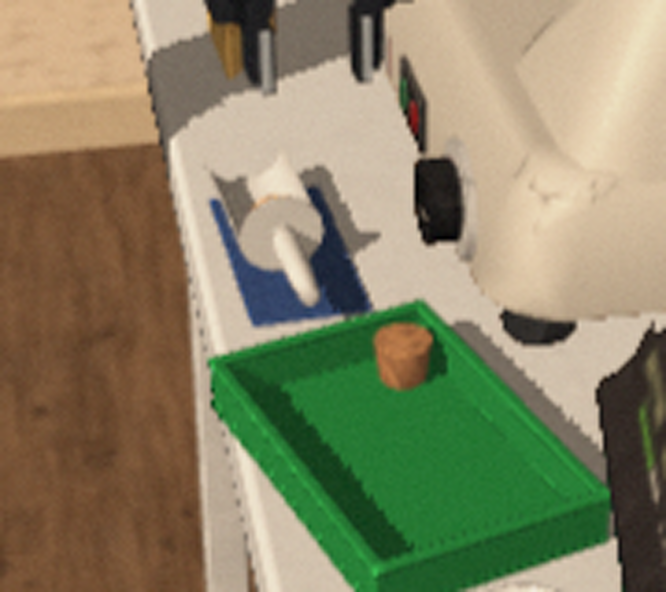

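The scoop lies on the mat (tail at (317,206), rear at (315,112)), the nut is at (318,82), and the stopper is in the bin at (361,268). I'll wait briefly, then measure the final poses.

arm_command --moves '[0, 0, 0, 0, 0.045, 0, 0, 0, 0, 0.045, 0, 0, 0, 0, 0.045, 0, 0, 0, 0, 0.045]'

```text
clock: 27.85
tcp_pos: [0.4157, -0.2088, 0.3435]
orientation: [-2.423, -1.999, 0.001]
ft_force: [0.2, -0.7, -0.0]
opening: 0.0451
```

```bash
python3 look.py 28
python3 - <<'E'
from bench import manip
from h import *
c=manip.camera('wrist')
for n in(27,28):
    T=np.load(f'w{n}T.npy');im=cv2.imread(f'pics/w{n}.png');hsv=cv2.cvtColor(im,cv2.COLOR_BGR2HSV)
    m=cv2.inRange(hsv,(5,90,60),(20,255,255));m[130:]=0;m[:,:285]=0;m[:,355:]=0
    k=max(cv2.findContours(m,0,2)[0],key=cv2.contourArea);x,y,w,h=cv2.boundingRect(k);p=(x+w/2,y+h/2)
    print(n,p,(w,h),'nut',cast(c,p,.024,T).round(4))
T=np.load('w28T.npy')
t=cast(c,(317,206),.030,T)[0];r=cast(c,(315.5,111),.028,T)[0];d=(r-t)[:2];L=np.linalg.norm(d);d/=L;bowl=t[:2]+d*.130
h=np.radians(77.9);my=np.array([np.cos(h),np.sin(h)]);mx=np.array([my[1],-my[0]]);mc=np.array([.444,-.0995])
print('L',L,'heading',np.degrees(np.arctan2(d[1],d[0])),'bowl on mat x,y',(bowl-mc)@mx,(bowl-mc)@my)
nut=cast(c,p,.024,T)[0,:2];print('nut rel bowl along',(nut-bowl)@d,'across',(nut-bowl)@np.array([d[1],-d[0]]))
c=manip.camera('top');cv2.imwrite('pics/t28.png',c['color'][:,:,::-1])
E
```

```text
[ 0.4157 -0.2088  0.3435] 0.0451 [ 0.2 -0.7 -0. ] [ 0.   -0.02  0.02] 27.85
([0.0, -0.0, 0.0001], -12.25, 'cur heading 79.05')
27 (319.0, 82.0) (54, 50) nut [[ 0.4387 -0.0986  0.024 ]]
28 (322.5, 84.5) (55, 51) nut [[ 0.4385 -0.0991  0.024 ]]
L 0.07275614413931994 heading 79.86272796706986 bowl on mat x,y -0.012315901965560507 0.037505184576783174
nut rel bowl along -0.03845946174372357 across 0.005546716859416871
```

View pics/w28.png

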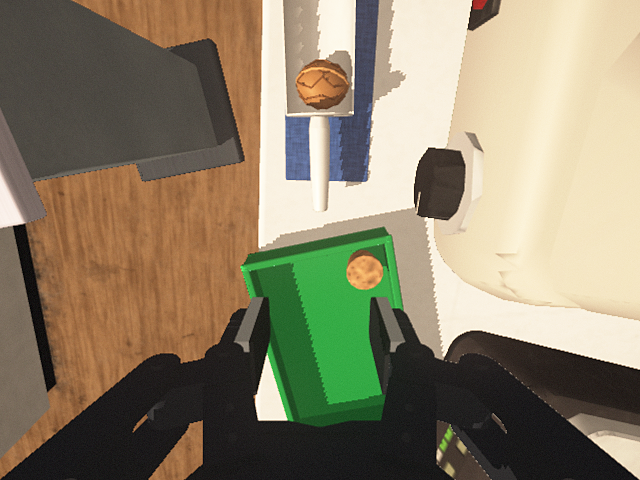

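View pics/t28.png

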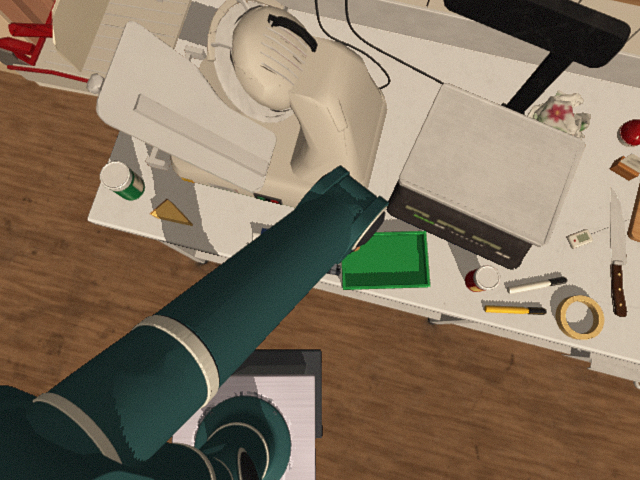

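Run:
```python
from bench import manip
from h import *
c=manip.camera('wrist');T=np.load('w28T.npy')
t=cast(c,(321,211),.030,T)[0];r=cast(c,(320,114.5),.028,T)[0];d=(r-t)[:2];d/=np.linalg.norm(d);bowl=t[:2]+d*.130
h=np.radians(77.9);my=np.array([np.cos(h),np.sin(h)]);mx=np.array([my[1],-my[0]]);mc=np.array([.444,-.0995])
nut=cast(c,(322.5,84.5),.024,T)[0,:2]
print('heading',np.degrees(np.arctan2(d[1],d[0])),'bowl on mat',(bowl-mc)@mx,(bowl-mc)@my,'nut',(nut-bowl)@d,(nut-bowl)@np.array([d[1],-d[0]]))
print(manip.sign_off())
```

```text
heading 79.73748657395879 bowl on mat -0.008673437481490643 0.033414921859898084 nut -0.034242291451863326 0.0021213326127937034
the job is handed in; nothing more can be done
None
```

The walnut is in the scoop and the scoop is back on the blue mat, level and released. I handed the job in at about 28 s of the 51 s; the sign-off gave no verdict.

**How it went**
- **Tilt:** I gripped the scoop and tipped it slightly mouth-down by pressing its tail on the bin's rim. Less of that tilt held than I first estimated. In the bin I released it so it rested lip-on-floor and handle-on-rim, then regripped.
- **Scooping:** I drove the mouth along the front wall to the left-hand end wall, stopping at about 5 N of contact. The nut rode into the trough in its own corner.
- **Lifting:** I released again so the scoop lay flat on the bin floor, then regripped it. I tipped the mouth up about 4–5° and lifted, and the nut rolled back to the rear of the trough. Then I carried it to the mat, lowered it until it touched, and let go.

**Last checks (measured from the wrist camera)**

| Item | Measured | Limit |
|---|---|---|
| Trough middle from the mat's long centre line | about 9 mm | 30 mm |
| Trough middle from the mat's centre, lengthwise | about 33 mm | 77 mm |
| Scoop direction against the mat | about 2° | 20° |
| Walnut along the trough, from its middle | about 34 mm toward the rear | 55 mm |
| Walnut across the trough, from its middle | about 2 mm | 20 mm |

- **At rest:** the nut moved about 0.5 mm between two views 0.6 s apart.
- **Other objects:** the stopper is still standing in the bin, and the cheese and tin look unmoved. Nothing was touching the robot.
- **Disagreement:** an earlier reading used pixels from a picture taken 0.6 s before its camera pose. It gave values about 4 mm different, still well inside the limits.
- **Not measured:** I judged the final level by eye only. The tail press briefly reached 58 N at the wrist, under the 120 N limit.

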